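Make up two gift sets at the herb shop counter

ROBOT

A 7-joint arm with a two-finger parallel gripper is mounted at the origin on the work surface. World frame = base frame: x ahead of the robot, y to its left, z up, the work surface at z = 0. Lengths are in m, angles in rad, forces in N, time in s.
With the tool pointing down it reaches from about 0.425 to 0.925 m from the base axis. Payload 6.8 kg.
Tool frame: the origin (TCP) lies on the mounting face of the last link; the fingertips stand 173 mm ahead of it and the grasp point (between the pads) lies 155 mm ahead of it; z points along the fingers, x is the direction in which the jaws open and shut, and the axes are right-handed (so a half turn about z gives the same grasp; the last joint's range is limited). The gripper opens to 85 mm and grips with 20 to 120 N. Pads are 22 mm wide; open, the fingers measure 114 mm over their backs; the gripper's body (76 mm by 85 mm) begins 54 mm behind the grasp point. The pads swing forward as they close: fully open they stand 13 mm farther back than shut.
Start: joints at [1.061, 0.477, 0.022, 1.555, -0.011, 1.109, -0.083], TCP at [0.264, -0.621, 0.405] pointing down, gripper open.
Joint ranges: [-2.96, 2.96], [-0.34, 2.1], [-1.41, 1.46], [0.24, 2.44], [-1.37, 4.51], [0.17, 1.92], [-2.96, 2.96]. Speed limits (rad/s): [2.39, 2.39, 3.14, 3.14, 3.14, 3.14, 3.14].

INTERFACE

Orientations are given as a rotation vector (axis times angle).
In Python, from bench import bot, optics, ticket gives the robot as it stands. The module is installed in compiled form; this text tells all that it offers.
- The arm moves only by the tool drive_tool, never from a script. Its argument "plan" is a list of rows, each a list of 7 numbers: the turn, a rotation vector about the world's x, y, z in rad, then the shift along the world's x, y, z in m, then the finger opening in m, from 0 to 0.0854. A call has 1 to 10 rows; each row is the pose to reach, as a shift and turn from the pose commanded when the call began; what a row does not reach only later rows make up. A row lasts 1/12 s, in which the tool goes at most 41.7 mm and 7.16 degrees, less where a joint would pass 70% of its speed; a pose out of reach is approached as far as the arm can. A call with a gripper value outside its range is refused whole. The fingers move at their own pace and stop on an object; "squeeze" is the grip in N (left out, the last holds). Time passes only in rows, so rows that repeat a pose let the fingers close. It gives the time, the measured TCP pose, the force and the opening at its end, in the units of the state.
- bot.sense(): the state, without advancing time (a new reading comes with each control period).
- optics.read_camera(name): name is "side" or "top"; returns a dict with "image" (400x640x3 uint8, red, green, blue), "vfov" (degrees; the focal length in pixels is half the picture's height over the tangent of half this angle, whatever the lens; pixels are square), "cx", "cy" (the principal point, pixels), "view" (4x4, takes a point from world to camera coordinates). Camera axes: x right, y up, looking along -z (the intrinsics and any distortion apply to the point x, -y, -z); pixel columns grow to the right and rows downward; lengths in m; the calibration is good to about 2 mm. A picture is of the moment at which its call begins. There is no depth.
- ticket.close_job(): hands the job in, once; it reports no verdict.
The state is a dict: "time": time; "q": joint angles; "qvel": joint speeds; "tau": joint torques, N m; "position": TCP position; "orientation": TCP orientation; "wrist_force": force on the tool from outside, world axes, zero at the start; "ft_torque": the same for the moment, N m; "gripper_width": finger opening in m.
Only numpy, scipy, OpenCV 4.12 (cv2) and the standard library are available. Lean on these libraries where they do the work, as an engineer would, in place of code of your own. Each camera call takes 0.05 s, during which the arm holds its last target.

TASK

Make up the two gift sets from the stock on the shop counter, one thing standing upright on the floor of each recess. In the long wooden tray with three recesses the wide jar goes into the large recess, the small jar into the middle one and the tall bottle into the small end one; in the short tray with two recesses the square carton goes into the large recess and the short bottle into the small one. Set the goods down without dropping any, and leave the round cardboard tube, the mug and the tape roll where they are.

Things in the scene. Friction and masses are not known exactly. Their poses are not given: they have to be found in the camera images.
- tall_bottle: Tall amber glass bottle with a white cap and a paper label, 120 mm high; straight body 40 mm in diameter up to 86 mm, then a shoulder and a neck 24 mm in diameter (cap 28 mm, the top 20 mm). 150 to 260 g. Loose, upright. Origin: centre of the underside; z up.
- short_bottle: Short amber glass bottle of the same kind, 84 mm high; straight body 34 mm in diameter up to 52 mm, then a shoulder and a neck 20 mm in diameter (cap 24 mm, the top 20 mm). 70 to 120 g. Loose, upright. Origin: centre of the underside; z up.
- wide_jar: Wide amber glass jar with a flat metal lid and a paper label, 72 mm high; straight body 64 mm in diameter up to 56 mm, lid 60 mm in diameter above that. 165 to 290 g. Loose, upright. Origin: centre of the underside; z up.
- small_jar: Small amber glass jar with a flat metal lid, 60 mm high; straight body 38 mm in diameter up to 48 mm, lid 34 mm in diameter above that. 60 to 105 g. Loose, upright. Origin: centre of the underside; z up.
- carton: Square brown cardboard carton (rigid, closed), 56 x 56 mm and 80 mm high, with a narrow white strip across its top. 90 to 160 g. Loose, upright; its side faces look along its own x and y. Origin: centre of the underside; z up.
- round_tube: Round brown cardboard tube with a cap, 52 mm in diameter, 80 mm high. Not needed: stays on the counter where it is. Loose, upright. Origin: centre of the underside; z up.
- long_tray: Long wooden gift tray, fixed to the counter: 108 mm (own x) by 260 mm (own y), 24 mm high, with three square recesses in a row along y, all 16 mm deep (floors 8 mm above the counter): large, 88 mm square, centred at y = -76 mm; middle, 62 mm square, centred at y = +13 mm; small end recess, 62 mm square, centred at y = +89 mm; all at x = 0. Origin: centre of the underside, at counter height.
- short_tray: Short wooden gift tray, fixed to the counter: 104 mm (own x) by 176 mm (own y), 24 mm high, with two square recesses along y, both 16 mm deep (floors 8 mm above the counter): large, 84 mm square, centred at y = -36 mm; small, 58 mm square, centred at y = +49 mm; both at x = 0. Origin: centre of the underside, at counter height.
- mug: White mug, 80 mm in diameter, 90 mm high, with a handle; a bystander on the left of the counter, to be left alone. Loose. Origin: centre of the underside; z up.
- tape_roll: Flat paper-coloured roll of tape lying on the counter, 90 mm in diameter, 24 mm high, with a 68 mm hole; a bystander on the right, to be left alone. Loose. Origin: centre of the underside; z up.
There are look-alikes about, which are no part of the job. Leave any red look-alike of the wide_jar alone. What is shaped like the carton but blue is not meant.

How it is judged:
At the end, for the whole second after the job is handed in: Each of the five goods stands at rest on the floor of its own recess: underside 4 to 12 mm above the counter, upright within 0.1 rad, and along both tray axes within 13 mm of the recess centre (tall bottle 12 mm, carton 15 mm), which is all the play the recess gives (x of wide_jar in the frame of long_tray between -0.013 and 0.013 m and y of wide_jar in the frame of long_tray between -0.089 and -0.063 m and z of wide_jar in the frame of long_tray between 0.004 and 0.012 m and angle between each of wide_jar, small_jar, tall_bottle, carton, short_bottle's own z axis and vertical below 0.1 rad and linear speed of each of wide_jar, small_jar, tall_bottle, carton, short_bottle below 0.02 m/s and angular speed of each of wide_jar, small_jar, tall_bottle, carton, short_bottle below 0.2 rad/s and x of small_jar in the frame of long_tray between -0.013 and 0.013 m and y of small_jar in the frame of long_tray between 0 and 0.026 m and z of small_jar in the frame of long_tray between 0.004 and 0.012 m and x of tall_bottle in the frame of long_tray between -0.012 and 0.012 m and y of tall_bottle in the frame of long_tray between 0.077 and 0.101 m and z of tall_bottle in the frame of long_tray between 0.004 and 0.012 m and x of carton in the frame of short_tray between -0.015 and 0.015 m and y of carton in the frame of short_tray between -0.051 and -0.021 m and z of carton in the frame of short_tray between 0.004 and 0.012 m and x of short_bottle in the frame of short_tray between -0.013 and 0.013 m and y of short_bottle in the frame of short_tray between 0.036 and 0.062 m and z of short_bottle in the frame of short_tray between 0.004 and 0.012 m); the robot touches nothing.
It fails at once if the round cardboard tube is moved by more than 15 mm (distance of round_tube from where it was at the start of the episode above 0.015 m).
It fails at once if the mug is moved by more than 15 mm (distance of mug from where it was at the start of the episode above 0.015 m).
It fails at once if the tape roll is moved by more than 15 mm (distance of tape_roll from where it was at the start of the episode above 0.015 m).
It fails at once if one of the five goods is dropped or thrown: faster than 0.6 m/s (a fall of about 18 mm) with no finger on it ((linear speed of wide_jar above 0.6 m/s and contact force between wide_jar and the fingers below 0.01 N) or (linear speed of small_jar above 0.6 m/s and contact force between small_jar and the fingers below 0.01 N) or (linear speed of tall_bottle above 0.6 m/s and contact force between tall_bottle and the fingers below 0.01 N) or (linear speed of carton above 0.6 m/s and contact force between carton and the fingers below 0.01 N) or (linear speed of short_bottle above 0.6 m/s and contact force between short_bottle and the fingers below 0.01 N)).
It also fails if it takes over 128 s, if anything falls off the work surface, if the arm or the gripper's body presses on something with over 40 N, if the wrist force passes 120 N, or if a joint passes its speed limit or range.

## Working session

There is one attempt and no reset: what is moved stays moved. The work goes in short steps, Python scripts to look and compute and a tool call to move; the robot and the scene stay as the last step left them, time stands still between calls to the robot, and variables do not carry over. Pictures are saved under pics/ and viewed, and the job is handed in when it is done.

Besides the shell and the picture viewer there is one more tool, called after ">>>" as name(argument=value, ...) on one line, values as JSON. drive_tool: Moves the arm, as the interface text tells. Its arguments: {"type":"object","properties":{"plan":{"type":"array","items":{"type":"array","items":{"type":"number"}}},"squeeze":{"type":"number"}},"required":["plan"]}

```bash
mkdir -p pics; ls; python3 - <<'E'
from bench import bot, optics
import cv2, numpy as np
s=bot.sense()
for k,v in s.items(): print(k,np.round(v,3))
for n in("side","top"):
    c=optics.read_camera(n)
    cv2.imwrite(f"pics/{n}0.png",c["image"][:,:,::-1])
    print(n,c["vfov"],c["cx"],c["cy"],[k for k in c]); print(np.round(c["view"],4))
E
```

```text
pics
time 0.0
q [ 1.061  0.478  0.022  1.556 -0.011  1.109 -0.083]
qvel [ 0.     0.     0.001 -0.001 -0.    -0.001  0.002]
tau [-1.0000e-03 -5.9645e+01  1.6070e+00 -2.8119e+01  1.2000e-02  9.0000e-03
  0.0000e+00]
position [ 0.264 -0.621  0.404]
orientation [-2.619  1.733  0.003]
wrist_force [ 0.148 -0.34   0.375]
ft_torque [ 0.04  -0.059  0.043]
gripper_width 0.085
side 46.10294352697399 322.20647909001536 196.39847138041108 ['image', 'vfov', 'cx', 'cy', 'view']
[[-0.5453  0.838  -0.0176  0.2257]
 [-0.4688 -0.2875  0.8352  0.1547]
 [ 0.6949  0.4637  0.5496 -1.6553]
 [ 0.      0.      0.      1.    ]]
top 48.642137768032846 333.71551833894813 202.4405613113368 ['image', 'vfov', 'cx', 'cy', 'view']
[[ 0.027  -0.9993  0.0247 -0.021 ]
 [ 0.9811  0.0313  0.1909 -0.4307]
 [-0.1915  0.0191  0.9813 -1.342 ]
 [ 0.      0.      0.      1.    ]]
```

View pics/side0.png

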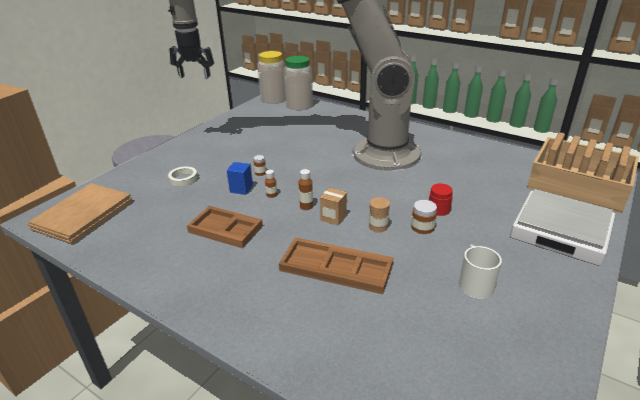

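View pics/top0.png

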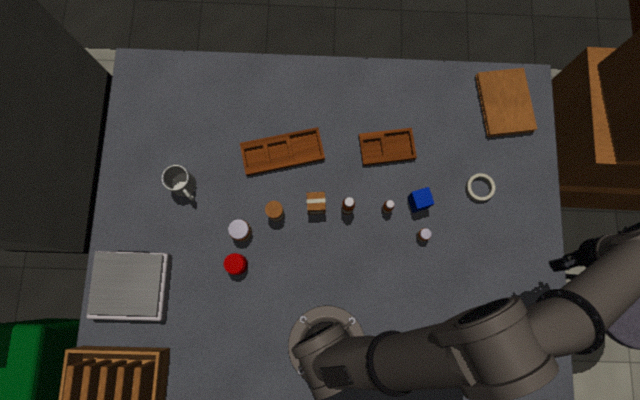

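Top view: the wide jar is at (239,230) with its red look-alike at (235,264). The carton is at (316,202) with its strip, and the blue look-alike is at (422,199). The round tube is at (275,210), tall bottle (348,205), short bottle (389,206), small jar (425,235), long tray (283,152) and short tray (388,147). I'll enlarge these crops to confirm.

```bash
cat > h.py <<'E'
import numpy as np, cv2
from bench import bot, optics
class Cam:
    def __init__(s,name):
        c=optics.read_camera(name); s.im=c["image"]; s.f=200/np.tan(np.radians(c["vfov"]/2)); s.cx=c["cx"]; s.cy=c["cy"]; s.V=np.array(c["view"]); s.R=s.V[:3,:3]; s.o=-s.R.T@s.V[:3,3]
    def proj(s,p):
        q=np.atleast_2d(p)@s.R.T+s.V[:3,3]; return np.c_[s.cx+s.f*q[:,0]/-q[:,2], s.cy+s.f*q[:,1]/q[:,2]]
    def ray(s,uv):
        uv=np.atleast_2d(uv); d=np.c_[(uv[:,0]-s.cx)/s.f,-(uv[:,1]-s.cy)/s.f,-np.ones(len(uv))]; d=d@s.R
        return d/np.linalg.norm(d,axis=1)[:,None]
    def cast(s,uv,z):
        d=s.ray(uv); return s.o+d*((z-s.o[2])/d[:,2])[:,None]
def tri(c1,u1,c2,u2):
    d1=c1.ray(u1)[0]; d2=c2.ray(u2)[0]
    t=np.linalg.lstsq(np.c_[d1,-d2],c2.o-c1.o,rcond=None)[0]
    a=c1.o+t[0]*d1; b=c2.o+t[1]*d2
    return (a+b)/2, np.linalg.norm(a-b)
def save(name,im,box=None,k=1):
    if box: im=im[box[1]:box[3],box[0]:box[2]]
    im=cv2.resize(im,None,fx=k,fy=k,interpolation=cv2.INTER_CUBIC)
    cv2.imwrite("pics/"+name+".png",im[:,:,::-1])
E
python3 - <<'E'
from h import *
t=Cam("top"); s=Cam("side")
save("topA",t.im,(220,120,380,220),5)
save("topB",t.im,(330,120,460,250),4)
save("sideA",s.im,(170,140,470,300),2.6)
for z in(0,):
  print(np.round(t.cast([[239,230],[316,202],[275,210],[348,205],[389,206],[425,235],[283,152],[388,147]],0),3))
E
```

```text
[[ 0.341  0.288  0.   ]
 [ 0.439  0.048  0.   ]
 [ 0.409  0.178  0.   ]
 [ 0.432 -0.055  0.   ]
 [ 0.433 -0.188  0.   ]
 [ 0.343 -0.304  0.   ]
 [ 0.603  0.162  0.   ]
 [ 0.632 -0.184  0.   ]]
```

View pics/topA.png

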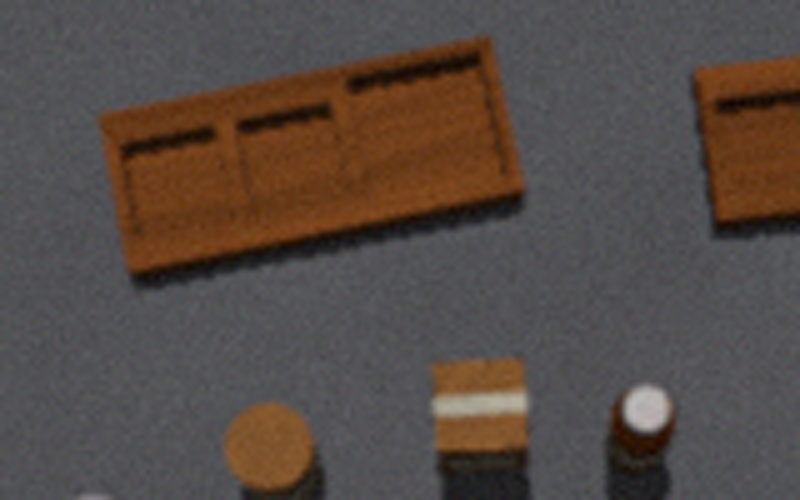

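View pics/topB.png

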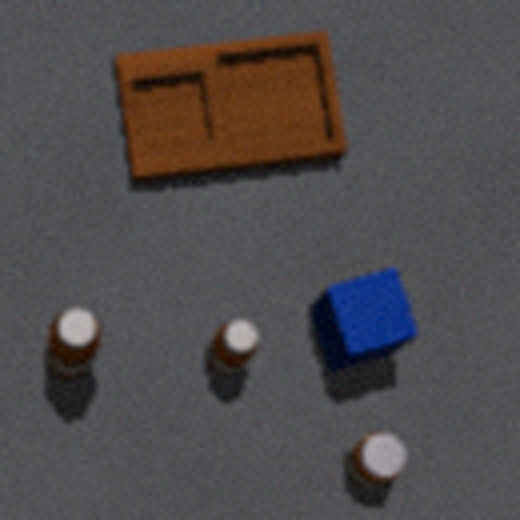

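View pics/sideA.png

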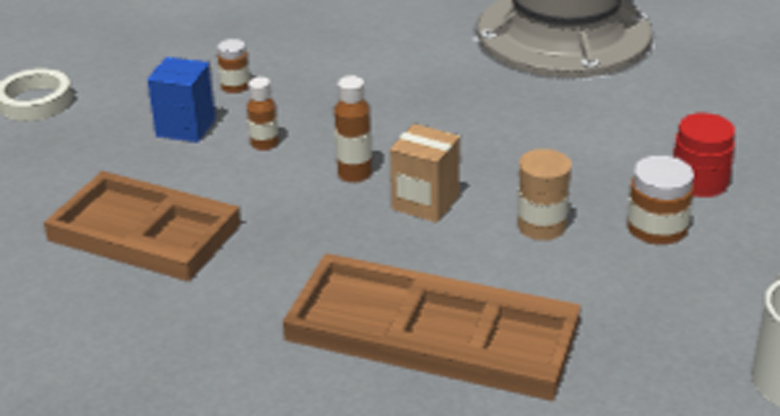

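The crops confirm the picks: amber wide jar rather than the red one, brown carton with the strip rather than the blue box, and labelled brown tube with no strip. Next I'll measure positions.

```bash
cat > meas.py <<'E'
from h import *
def blobs(im,lo,hi,amin=20):
    hsv=cv2.cvtColor(im,cv2.COLOR_RGB2HSV); m=cv2.inRange(hsv,np.array(lo),np.array(hi))
    n,l,st,c=cv2.connectedComponentsWithStats(m)
    return m,[(st[i],c[i],(l==i).astype(np.uint8)) for i in range(1,n) if st[i,4]>=amin]
if __name__=="__main__":
    t=Cam("top"); s=Cam("side")
    print(np.round(t.o,3),np.round(s.o,3))
    for nm,c in(("top",t),("side",s)):
        print(nm,"white")
        m,b=blobs(c.im,(0,0,130),(179,60,255),15)
        for st,ce,_ in b:
            if 150<st[0]<500 and 130<st[1]<300 and st[4]<900: print(st,np.round(ce,2), np.round(c.cast(ce,0.0)[0],3))
        print(nm,"brown")
        m,b=blobs(c.im,(5,100,60),(20,255,255),60)
        for st,ce,mm in b:
            if 180<st[0]<470 and 100<st[1]<300:
                cn=max(cv2.findContours(mm,cv2.RETR_EXTERNAL,cv2.CHAIN_APPROX_NONE)[0],key=cv2.contourArea)
                r=cv2.minAreaRect(cn); print(st,np.round(ce,2)); print(np.round(cv2.boxPoints(r),1).tolist())
E
python3 meas.py
```

```text
[0.166 0.018 1.4  ] [1.346 0.623 0.785]
top white
[468 173  27  27 216] [481.19 186.33] [ 0.508 -0.49   0.   ]
[163 181  24   9  81] [176.83 185.47] [0.479 0.497 0.   ]
[183 189   6   7  17] [185.59 192.12] [0.458 0.467 0.   ]
[345 197   9   9  66] [348.85 201.06] [ 0.445 -0.058  0.   ]
[307 199  19   4  59] [315.66 200.49] [0.444 0.049 0.   ]
[387 200   7   7  43] [389.88 203.12] [ 0.443 -0.191  0.   ]
[228 219  20  20 289] [237.71 228.41] [0.346 0.293 0.   ]
[421 229  10  10  82] [425.48 233.13] [ 0.349 -0.305  0.   ]
top brown
[ 240  127   85   48 2454] [281.53 151.03]
[[238.89999389648438, 142.39999389648438], [318.29998779296875, 126.5], [324.70001220703125, 158.3000030517578], [245.1999969482422, 174.1999969482422]]
[ 359  128   58   36 1516] [386.95 146.14]
[[358.29998779296875, 133.10000610351562], [412.70001220703125, 126.69999694824219], [416.29998779296875, 157.5], [361.8999938964844, 163.89999389648438]]
[306 192  19   7 119] [315.21 194.9 ]
[[306.0, 192.0], [324.0, 192.0], [324.0, 198.0], [306.0, 198.0]]
[265 201  18  17 248] [273.5  209.11]
[[265.0, 201.0], [282.0, 201.
[... 929 characters left out ...]
89999389648438], [262.70001220703125, 219.6999969482422], [254.3000030517578, 250.60000610351562]]
[413 209  24  13 129] [423.91 217.29]
[[412.0, 220.3000030517578], [413.0, 209.0], [436.29998779296875, 211.0], [435.3999938964844, 222.3000030517578]]
[370 225  17   7  71] [377.92 228.08]
[[370.0, 225.0], [386.0, 225.0], [386.0, 231.0], [370.0, 231.0]]
[412 226  22   8  66] [422.05 230.55]
[[411.3999938964844, 232.10000610351562], [412.0, 226.0], [433.1000061035156, 228.0], [432.5, 234.10000610351562]]
[ 279  238  114   56 3842] [336.97 264.49]
[[277.3999938964844, 270.0], [285.6000061035156, 233.1999969482422], [392.79998779296875, 257.1000061035156], [384.6000061035156, 293.79998779296875]]
```

```bash
cat > tray.py <<'E'
from meas import *
def quad(c,lo,hi,sel,z):
    k=4; im=cv2.resize(c.im,None,fx=k,fy=k,interpolation=cv2.INTER_CUBIC)
    m,b=blobs(im,lo,hi,60*k*k)
    for st,ce,mm in b:
        if not (st[0]/k<sel[0]<(st[0]+st[2])/k and st[1]/k<sel[1]<(st[1]+st[3])/k): continue
        cn=max(cv2.findContours(mm,cv2.RETR_EXTERNAL,cv2.CHAIN_APPROX_NONE)[0],key=cv2.contourArea)
        cn=cv2.convexHull(cn)
        P=cv2.boxPoints(cv2.minAreaRect(cn))
        cn2=max(cv2.findContours(mm,cv2.RETR_EXTERNAL,cv2.CHAIN_APPROX_NONE)[0],key=cv2.contourArea)[:,0].astype(float)
        lines=[]
        for i in range(4):
            a,bb=P[i],P[(i+1)%4]; L=np.linalg.norm(bb-a); d=(bb-a)/L; n=np.array([-d[1],d[0]])
            tt=(cn2-a)@d/L; e=np.abs((cn2-a)@n)
            q=cn2[(tt>.12)&(tt<.88)&(e<14)]
            vx,vy,x0,y0=cv2.fitLine(q.astype(np.float32),cv2.DIST_HUBER,0,.01,.01).ravel()
            lines.append((np.array([x0,y0]),np.array([vx,vy])))
        C=[]
        for i in range(4):
            p,d=lines[i-1]; q,e=lines[i]
            t=np.linalg.solve(np.c_[d,-e],q-p); C.append(p+t[0]*d)
        C=(np.array(C)+.5)/k-.5
        W=c.cast(C,z)[:,:2]
        L=[np.linalg.norm(W[i]-W[(i+1)%4])*1000 for i in range(4)]
        print("corners px",np.round(C,1).tolist()); print(" world",np.round(W,4).tolist()); print(" centre",np.round(W.mean(0),4)," sides mm",np.round(L,1))
        for i in range(4):
            v=W[(i+1)%4]-W[i]; print("  dir deg",round(np.degrees(np.arctan2(v[1],v[0])),2),end="")
        print()
if __name__=="__main__":
    t=Cam("top")
    for v in(60,75):
        print("V",v)
        quad(t,(5,100,v),(20,255,255),(283,152),.024)
        quad(t,(5,100,v),(20,255,255),(388,147),.024)
E
python3 tray.py
```

```text
V 60
corners px [[239.10000610351562, 142.5], [317.6000061035156, 126.69999694824219], [324.6000061035156, 157.8000030517578], [245.3000030517578, 174.3000030517578]]
 world [[0.6224, 0.3026], [0.6853, 0.051], [0.5805, 0.0246], [0.5172, 0.2759]]
 centre [0.6013 0.1636]  sides mm [259.3 108.1 259.2 108.6]
  dir deg -75.97  dir deg -165.85  dir deg 104.14  dir deg 14.24
corners px [[358.29998779296875, 133.3000030517578], [411.29998779296875, 127.19999694824219], [416.29998779296875, 157.3000030517578], [362.79998779296875, 163.8000030517578]]
 world [[0.6676, -0.0827], [0.6948, -0.2571], [0.5924, -0.273], [0.5646, -0.099]]
 centre [ 0.6299 -0.1779]  sides mm [176.5 103.7 176.1 104.3]
  dir deg -81.13  dir deg -171.19  dir deg 99.06  dir deg 8.99
V 75
corners px [[239.10000610351562, 142.5], [317.6000061035156, 126.69999694824219], [324.6000061035156, 157.5], [245.3000030517578, 174.0]]
 world [[0.6224, 0.3027], [0.6853, 0.051], [0.5814, 0.0249], [0.5181, 0.2761]]
 centre [0.6018 0.1637]  sides mm [259.4 107.1 259.1 107.6]
  dir deg -75.97  dir deg -165.86  dir deg 104.13  dir deg 14.28
corners px [[358.79998779296875, 133.1999969482422], [411.29998779296875, 127.19999694824219], [416.29998779296875, 156.89999389648438], [363.20001220703125, 163.5]]
 world [[0.6679, -0.0843], [0.6948, -0.257], [0.5937, -0.2728], [0.5658, -0.1003]]
 centre [ 0.6305 -0.1786]  sides mm [174.7 102.4 174.8 103.4]
  dir deg -81.14  dir deg -171.12  dir deg 99.18  dir deg 8.87
```

```bash
cat > ov.py <<'E'
from h import *
def circ(x,y,z,r): 
    a=np.linspace(0,2*np.pi,40); return np.c_[x+r*np.cos(a),y+r*np.sin(a),0*a+z]
def rect(x,y,z,a,b,yaw):
    c,s=np.cos(yaw),np.sin(yaw); P=np.array([[-a,-b],[a,-b],[a,b],[-a,b],[-a,-b]])/2
    return np.c_[x+c*P[:,0]-s*P[:,1],y+s*P[:,0]+c*P[:,1],0*P[:,0]+z]
def draw(c,curves,box,k,name,off=0.0):
    im=cv2.resize(c.im[box[1]:box[3],box[0]:box[2]],None,fx=k,fy=k,interpolation=cv2.INTER_CUBIC).copy()
    for P in curves:
        q=((c.proj(P)+.5-off-np.array(box[:2]))*k).astype(np.int32)
        cv2.polylines(im,[q],False,(0,255,0),1)
    cv2.imwrite("pics/"+name+".png",im[:,:,::-1])
E
python3 - <<'E'
from ov import *
t=Cam("top"); s=Cam("side")
o={"tall":((348.85,201.06),.12,.02,.014),"short":((389.88,203.12),.084,.017,.012),"wide":((237.71,228.41),.072,.032,.030),"small":((425.48,233.13),.060,.019,.017)}
C=[]
for n,(uv,h,r,rc) in o.items():
    p=t.cast(uv,h)[0]; print(n,np.round(p,4)); C+=[circ(p[0],p[1],h,rc),circ(p[0],p[1],0,r)]
C+=[rect(.6016,.1636,.024,.108,.26,np.radians(14.15)),rect(.6302,-.1782,.024,.104,.176,np.radians(9.0)),rect(.6016,.1636,0,.108,.26,np.radians(14.15)),rect(.6302,-.1782,0,.104,.176,np.radians(9.0))]
p=t.cast((315.66,200.49),.08)[0]; print("carton",p); C+=[rect(p[0],p[1],.08,.056,.056,0),rect(p[0],p[1],0,.056,.056,0)]
p=t.cast((273.5,209.11),.08)[0]; print("tube",p); C+=[circ(p[0],p[1],.08,.026),circ(p[0],p[1],0,.026)]
draw(s,C,(180,140,450,300),2.95,"ovs"); draw(t,C,(220,120,440,250),3.6,"ovt")
E
```

```text
tall [ 0.4214 -0.0514  0.12  ]
short [ 0.4262 -0.1782  0.084 ]
wide [0.3365 0.2787 0.072 ]
small [ 0.3409 -0.2913  0.06  ]
carton [0.42796335 0.04742643 0.08      ]
tube [0.39737073 0.17366114 0.08      ]
```

View pics/ovs.png

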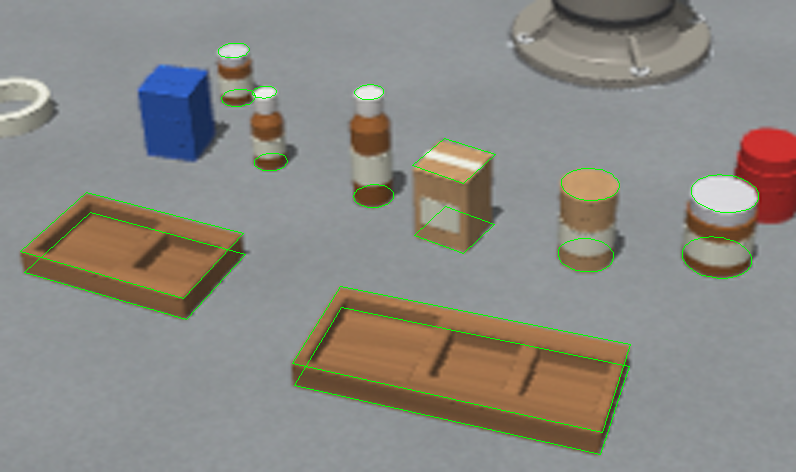

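View pics/ovt.png

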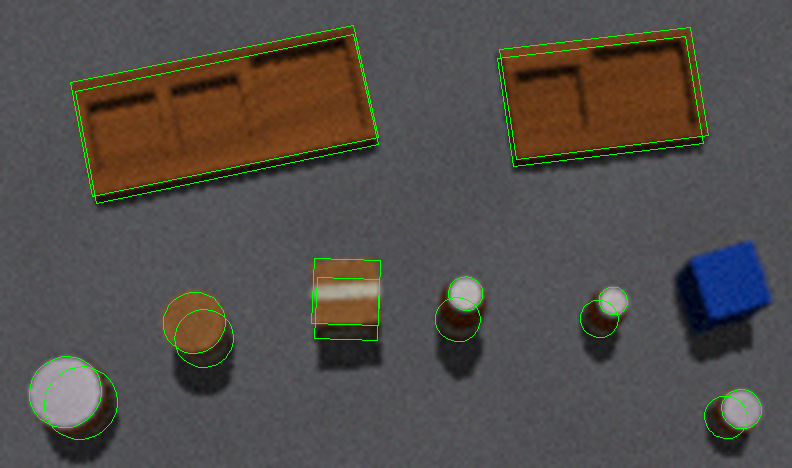

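```bash
cat > nav.py <<'E'
import sys
from h import *
from scipy.spatial.transform import Rotation as Ro
def go(x,y,gz,deg=None):
    s=bot.sense(); R=Ro.from_rotvec(s["orientation"]); M=R.as_matrix()
    cur=np.degrees(np.arctan2(M[1,0],M[0,0]))
    if deg is None: deg=cur
    d=(deg-cur+90)%180-90
    a=np.radians(cur+d); X=np.array([np.cos(a),np.sin(a),0]); Z=np.array([0,0,-1.]); T=np.c_[X,np.cross(Z,X),Z]
    turn=(Ro.from_matrix(T)*R.inv()).as_rotvec()
    g=np.array(s["position"])+.155*M[:,2]
    sh=np.array([x,y,gz+.155])-s["position"]
    print("t %.2f tcp"%s["time"],np.round(s["position"],4),"jaw deg %.1f tilt %.2f"%(cur,np.degrees(np.arccos(-M[2,2]))),"w %.4f"%s["gripper_width"],"grasp",np.round(g,4))
    print("turn",np.round(turn,4),"shift",np.round(sh,4),"rows>=",round(max(np.linalg.norm(sh)/.0417,np.degrees(np.linalg.norm(turn))/7.16),1)," q7 %.2f"%s["q"][6],"F",np.round(s["wrist_force"],1))
if __name__=="__main__": go(*[float(a) for a in sys.argv[1:]])
E
python3 - <<'E'
from meas import *
import tray
t=Cam("top")
k=4
im=cv2.resize(t.im,None,fx=k,fy=k,interpolation=cv2.INTER_CUBIC)
hsv=cv2.cvtColor(im,cv2.COLOR_RGB2HSV); 
m=((hsv[...,2]>95)).astype(np.uint8)
sub=np.zeros_like(m); sub[185*k:216*k,296*k:335*k]=m[185*k:216*k,296*k:335*k]
cn=max(cv2.findContours(sub,0,cv2.CHAIN_APPROX_NONE)[0],key=cv2.contourArea)
P=(cv2.boxPoints(cv2.minAreaRect(cn))+.5)/k-.5
W=t.cast(P,.08)[:,:2]; print("carton",np.round(P,1).tolist(),W.mean(0),[np.linalg.norm(W[i]-W[i-1]) for i in range(4)],[np.degrees(np.arctan2(*(W[i]-W[i-1])[::-1])) for i in range(4)])
for lo,hi,z in(((100,120,50),(130,255,255),.08),((0,150,50),(3,255,255),.072)):
    for st,ce,_ in blobs(t.im,lo,hi,60)[1]: print(st,ce,t.cast(ce,z))
E
python3 nav.py 0.341 -0.291 0.10 100
```

```text
carton [[305.3999938964844, 191.10000610351562], [325.6000061035156, 191.10000610351562], [325.6000061035156, 209.39999389648438], [305.3999938964844, 209.39999389648438]] [0.4288049  0.04792417] [np.float64(0.056520747764165234), np.float64(0.06173856046126587), np.float64(0.0565845094427707), np.float64(0.061245486895488435)] [np.float64(2.249879350599622), np.float64(-88.13652407946692), np.float64(-178.24986544610223), np.float64(91.80272734515854)]
[411 187  23  22 354] [422.50847458 197.57344633] [[ 0.44751012 -0.27892332  0.08      ]]
[224 253  22  22 317] [234.4384858  263.45741325] [[0.23186219 0.28120643 0.072     ]]
t 0.50 tcp [ 0.264  -0.6212  0.4047] jaw deg -67.0 tilt 0.01 w 0.0855 grasp [ 0.264  -0.6212  0.2497]
turn [-1.000e-04 -0.000e+00 -2.272e-01] shift [ 0.077   0.3302 -0.1497] rows>= 8.9  q7 -0.08 F [-0.4  0.3 -0.2]
```

```bash
python3 - <<'E'
from meas import *
t=Cam("top"); k=8
im=cv2.resize(t.im,None,fx=k,fy=k,interpolation=cv2.INTER_CUBIC)
hsv=cv2.cvtColor(im,cv2.COLOR_RGB2HSV)
print(t.im[188:214,303:329,0][::5,::3])
x0,y0=300,186
h=hsv[y0*k:216*k,x0*k:332*k]
strip=((h[...,1]<70)&(h[...,2]>130)).astype(np.uint8)
brown=(((h[...,0]<22)&(h[...,1]>110)&(h[...,2]>75))).astype(np.uint8)
for nm,m in(("strip",strip),("brown",brown|strip)):
    n,l,st,c=cv2.connectedComponentsWithStats(m); i=1+np.argmax(st[1:,4]); mm=(l==i)
    ys,xs=np.nonzero(mm); P=np.c_[(xs+.5)/k-.5+x0,(ys+.5)/k-.5+y0]
    W=t.cast(P,.08)[:,:2]; C=np.cov((W-W.mean(0)).T); w,v=np.linalg.eigh(C); 
    r=cv2.minAreaRect((W*1000).astype(np.float32)); print(nm,W.mean(0),np.degrees(np.arctan2(v[1,1],v[0,1])),r, len(W)*1e-3)
E
```

```text
[[ 79  76  90  79  83  80  81  81  86]
 [ 82 106 122 128 132 132 131 119  82]
 [ 82  85 141 133 138 148 145 151  79]
 [ 83  92 136 132 135 135 131 131  82]
 [ 87  94 131 130 135 135 123 119  81]
 [ 88  81  39  45  41  42  37  39  84]]
strip [0.42818933 0.04746466] 95.50885246302006 ((428.1948547363281, 47.619632720947266), (11.921629905700684, 57.19361114501953), 5.2253499031066895) 4.28
brown [0.41031507 0.04580366] 94.63702315681152 ((410.03466796875, 45.826385498046875), (22.596437454223633, 55.400726318359375), 4.743147373199463) 7.9750000000000005
```

>>> drive_tool(plan=[[0,0,-0.03,0.01,0.03,0,0.06],[0,0,-0.06,0.02,0.07,0,0.06],[0,0,-0.09,0.03,0.11,0,0.06],[0,0,-0.12,0.04,0.15,-0.01,0.06],[0,0,-0.15,0.05,0.19,-0.02,0.06],[0,0,-0.18,0.06,0.23,-0.03,0.06],[0,0,-0.2,0.068,0.27,-0.04,0.06],[0,0,-0.2272,0.073,0.3,-0.05,0.06],[0,0,-0.2272,0.077,0.3302,-0.06,0.06],[0,0,-0.2272,0.077,0.3302,-0.07,0.06]], squeeze=40)

```text
time: 1.38
position: [0.3419, -0.2857, 0.3344]
orientation: [-2.413, 2.01, 0.002]
wrist_force: [-1.1, -0.1, -0.6]
gripper_width: 0.0601
```

```bash
python3 nav.py 0.341 -0.291 0.10 100;python3 - <<'E'
from h import *
s=Cam("side"); save("s1",s.im,(180,60,480,260),2.6)
E
```

```text
t 1.38 tcp [ 0.3419 -0.2857  0.3344] jaw deg -79.6 tilt 0.12 w 0.0601 grasp [ 0.3419 -0.2854  0.1794]
turn [-0.0021 -0.0001 -0.0072] shift [-0.0009 -0.0053 -0.0794] rows>= 1.9  q7 -0.86 F [-1.1 -0.1 -0.6]
```

View pics/s1.png

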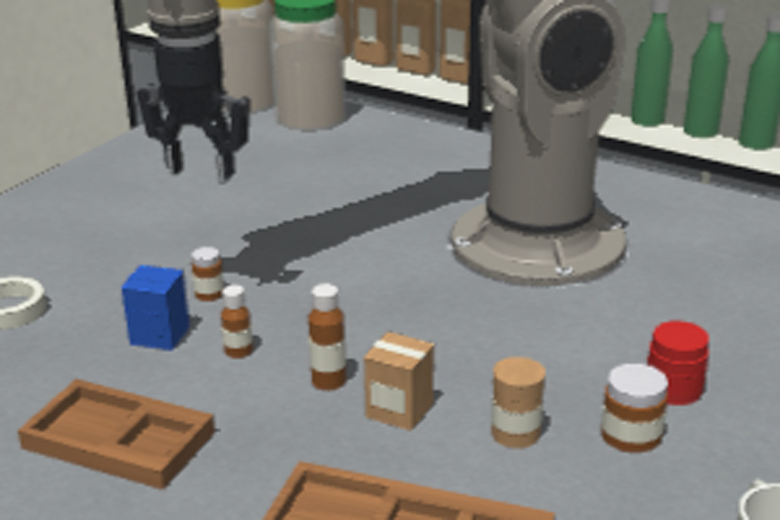

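>>> drive_tool(plan=[[0,0,0,0,0,-0.02,0.06],[0,0,0,0,0,-0.04,0.06],[0,0,0,0,0,-0.06,0.06],[0,0,0,0,0,-0.08,0.06],[0,0,0,0,0,-0.08,0.06],[0,0,0,0,0,-0.08,0.06]])

```text
time: 1.93
position: [0.3407, -0.2919, 0.2545]
orientation: [2.405, -2.021, -0.003]
wrist_force: [0.7, -0.7, 0.5]
gripper_width: 0.0599
```

```bash
python3 nav.py 0.341 -0.291 0.038 100;python3 - <<'E'
from h import *
t=Cam("top");s=Cam("side"); save("s2",s.im,(180,100,320,220),4);save("t2",t.im,(360,180,480,280),5)
E
```

```text
t 1.93 tcp [ 0.3407 -0.2919  0.2545] jaw deg -80.1 tilt 0.10 w 0.0599 grasp [ 0.3404 -0.2918  0.0995]
turn [-0.0007 -0.0016  0.0012] shift [ 0.0003  0.0009 -0.0615] rows>= 1.5  q7 -0.88 F [ 0.7 -0.7  0.5]
```

View pics/s2.png

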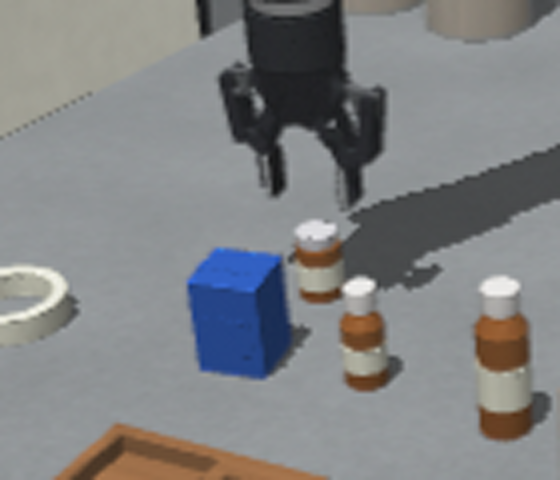

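The open jaws straddle the small jar (320,232 in the crop). I'll go down and close.

>>> drive_tool(plan=[[0,0,0,0,0,-0.02,0.06],[0,0,0,0,0,-0.04,0.06],[0,0,0,0,0.001,-0.0605,0.06],[0,0,0,0,0.001,-0.0605,0.06],[0,0,0,0,0.001,-0.0605,0.02],[0,0,0,0,0.001,-0.0605,0.02],[0,0,0,0,0.001,-0.0605,0.02],[0,0,0,0,0.001,-0.0605,0.02],[0,0,0,0,0.001,-0.0605,0.02],[0,0,0,0,0.001,-0.0605,0.02]], squeeze=40)

```text
time: 2.87
position: [0.3415, -0.2906, 0.1958]
orientation: [-2.406, 2.02, -0.004]
wrist_force: [-1.2, 0.1, 7.5]
gripper_width: 0.0368
```

>>> drive_tool(plan=[[0,0,0,0,0,0.01,0.02],[0,0,0,0,0,0.03,0.02],[0,0,0,0,0,0.06,0.02],[0,0,0,0,0,0.09,0.02],[0,0,0,0,0,0.12,0.02],[0,0,0,0,0,0.14,0.02]])

```text
time: 3.37
position: [0.3411, -0.2902, 0.3381]
orientation: [-2.406, 2.019, -0.007]
wrist_force: [0.1, 0.5, -1.2]
gripper_width: 0.0365
```

```bash
python3 - <<'E'
from h import *
import nav
a=np.radians(14.15); 
def L(y,c=(.6016,.1636),a=a): return np.array(c)+y*np.array([-np.sin(a),np.cos(a)])
print("wide",L(-.076),"small",L(.013),"tall",L(.089)); b=np.radians(9.0)
print("carton",L(-.036,(.6302,-.1782),b),"short",L(.049,(.6302,-.1782),b))
p=L(.013); nav.go(p[0],p[1],.16,104)
s=Cam("side"); save("s3",s.im,(180,60,320,200),4)
E
```

```text
wide [0.62017906 0.08990591] small [0.598422   0.17620557] tall [0.57984295 0.24989966]
carton [ 0.63583164 -0.21375678] short [ 0.62253471 -0.12980327]
t 3.37 tcp [ 0.3411 -0.2902  0.3381] jaw deg -80.0 tilt 0.24 w 0.0365 grasp [ 0.3416 -0.2905  0.1831]
turn [0.0022 0.0036 0.0699] shift [ 0.2573  0.4664 -0.0231] rows>= 12.8  q7 -0.86 F [ 0.1  0.5 -1.2]
```

View pics/s3.png

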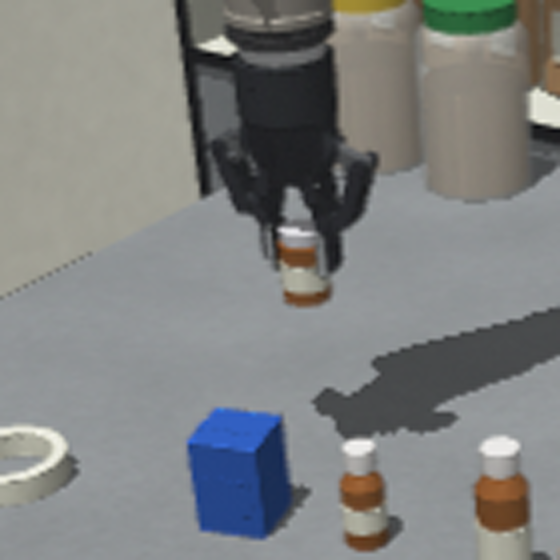

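>>> drive_tool(plan=[[0,0,0,0.007,0.013,0,0.02],[0,0,0,0.02,0.036,0,0.02],[0.0005,0.001,0.01,0.037,0.067,0,0.02],[0.001,0.002,0.02,0.054,0.098,0,0.02],[0.001,0.002,0.03,0.071,0.129,0,0.02],[0.001,0.002,0.04,0.088,0.16,0,0.02],[0.002,0.003,0.05,0.105,0.191,0,0.02],[0.002,0.0036,0.06,0.122,0.222,0,0.02],[0.0022,0.0036,0.07,0.139,0.253,0,0.02],[0.0022,0.0036,0.07,0.156,0.284,0,0.02]])

```text
time: 4.25
position: [0.4973, -0.0045, 0.3353]
orientation: [2.476, -1.933, -0.005]
wrist_force: [0.2, -0.3, -0.2]
gripper_width: 0.0365
```

>>> drive_tool(plan=[[0,0,0,0.017,0.031,0,0.02],[0,0,0,0.034,0.062,0,0.02],[0,0,0,0.051,0.093,0,0.02],[0,0,0,0.068,0.124,0,0.02],[0,0,0,0.085,0.15,0,0.02],[0,0,0,0.095,0.173,-0.01,0.02],[0,0,0,0.101,0.182,-0.04,0.02],[0,0,0,0.1013,0.1824,-0.06,0.02],[0,0,0,0.1013,0.1824,-0.08,0.02],[0,0,0,0.1013,0.1824,-0.08,0.02]])

```text
time: 5.08
position: [0.5966, 0.1758, 0.2509]
orientation: [2.471, -1.929, -0.012]
wrist_force: [-0.4, -0.5, -1.5]
gripper_width: 0.0368
```

```bash
python3 nav.py 0.5984 0.1762 0.049 104;python3 - <<'E'
from h import *
t=Cam("top");s=Cam("side"); save("s4",s.im,(260,150,420,310),3.5);save("t4",t.im,(220,110,340,210),5)
E
```

```text
t 5.08 tcp [0.5966 0.1758 0.2509] jaw deg -75.9 tilt 0.56 w 0.0368 grasp [0.5951 0.1757 0.0959]
turn [ 0.0005 -0.0098 -0.0009] shift [ 0.0018  0.0004 -0.0469] rows>= 1.1  q7 -1.90 F [-0.4 -0.5 -1.5]
```

View pics/s4.png

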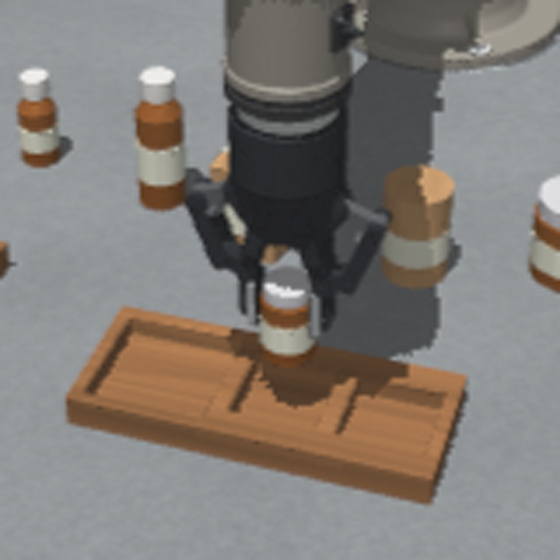

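>>> drive_tool(plan=[[0,0,0,0,0,0,0.02],[0,0,0,0,0,-0.02,0.02],[0,0,0,0,0,-0.035,0.02],[0,0,0,0,0,-0.041,0.02],[0,0,0,0,0,-0.044,0.02],[0,0,0,0,0,-0.046,0.02],[0,0,0,0,0,-0.046,0.02]])

```text
time: 5.77
position: [0.5987, 0.1764, 0.2091]
orientation: [-2.475, 1.934, 0.005]
wrist_force: [0.1, 0.3, -0.3]
gripper_width: 0.037
```

```bash
python3 nav.py 0.5984 0.1762 0.049 104;python3 - <<'E'
from h import *
t=Cam("top");s=Cam("side"); save("s5",s.im,(280,180,400,300),4.5)
E
```

```text
t 5.77 tcp [0.5987 0.1764 0.2091] jaw deg -76.0 tilt 0.20 w 0.0370 grasp [0.5983 0.1768 0.0541]
turn [-0.0025 -0.0024 -0.0001] shift [-0.0003 -0.0002 -0.0051] rows>= 0.1  q7 -1.92 F [ 0.1  0.3 -0.3]
```

View pics/s5.png

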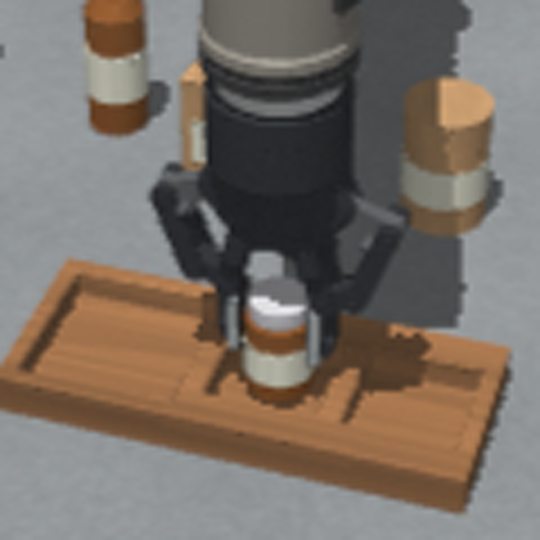

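The jar is centred over the middle recess with about 5 mm to go, so I'll lower it.

>>> drive_tool(plan=[[0,0,0,0,0,-0.002,0.02],[0,0,0,0,0,-0.004,0.02],[0,0,0,0,0,-0.005,0.02],[0,0,0,0,0,-0.005,0.02]])

```text
time: 6.2
position: [0.5985, 0.1765, 0.2039]
orientation: [2.476, -1.934, -0.006]
wrist_force: [-2.1, -0.1, 6.1]
gripper_width: 0.037
```

>>> drive_tool(plan=[[0,0,0,0,0,0,0.045],[0,0,0,0,0,0,0.055],[0,0,0,0,0,0,0.06],[0,0,0,0,0,0,0.06],[0,0,0,0,0,0.02,0.06],[0,0,0,0,0,0.05,0.06],[0,0,0,0,0,0.09,0.06],[0,0,0.1,0,0,0.12,0.07],[0,0,0.2,0,0,0.14,0.085],[0,0,0.3,0,0,0.16,0.085]])

```text
time: 7.03
position: [0.5983, 0.1765, 0.3652]
orientation: [2.741, -1.535, -0.004]
wrist_force: [0.9, -0.2, 0.3]
gripper_width: 0.0852
```

```bash
python3 nav.py 0.3365 0.2787 0.20 60;python3 - <<'E'
from h import *
t=Cam("top");s=Cam("side"); save("s6",s.im,(260,180,460,300),3.8)
E
```

```text
t 7.03 tcp [0.5983 0.1765 0.3652] jaw deg -58.5 tilt 0.15 w 0.0852 grasp [0.5979 0.1767 0.2102]
turn [-0.0023 -0.0014 -1.0731] shift [-0.2618  0.1022 -0.0102] rows>= 8.6  q7 -1.58 F [ 0.9 -0.2  0.3]
```

View pics/s6.png

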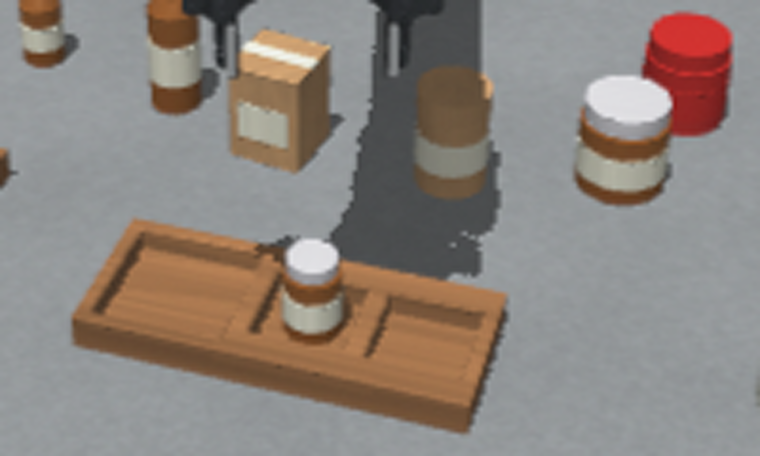

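>>> drive_tool(plan=[[0,0,0,-0.01,0.004,0,0.085],[0,0,0.05,-0.035,0.014,0,0.085],[0,0,0.1,-0.07,0.027,0,0.085],[0,0,0.15,-0.105,0.041,0,0.085],[0,0,0.2,-0.14,0.055,0,0.085],[0,0,0.25,-0.175,0.068,0,0.085],[0,0,0.3,-0.21,0.082,0,0.085],[0,0,0.3,-0.24,0.094,0,0.085],[0,0,0.3,-0.258,0.101,-0.02,0.085],[0,0,0.3,-0.2618,0.1022,-0.05,0.085]])

```text
time: 7.97
position: [0.3327, 0.2803, 0.3138]
orientation: [-2.938, 1.11, 0.004]
wrist_force: [2.0, 0.0, -0.4]
gripper_width: 0.085
```

>>> drive_tool(plan=[[0,0,0,0,0,-0.03,0.085],[0,0,0,0,0,-0.04,0.085],[0,0,0,0,0,-0.04,0.085],[0,0,0,0,0,-0.04,0.085]])

```text
time: 8.3
position: [0.3362, 0.2784, 0.2729]
orientation: [2.933, -1.115, -0.008]
wrist_force: [-0.4, 0.5, 0.6]
gripper_width: 0.0853
```

```bash
python3 nav.py 0.3365 0.2787 0.038;python3 - <<'E'
from h import *
t=Cam("top");s=Cam("side"); save("s7",s.im,(340,110,500,250),4.5)
save("t7",t.im,(200,180,300,290),5)
E
```

```text
t 8.30 tcp [0.3362 0.2784 0.2729] jaw deg -41.6 tilt 0.35 w 0.0853 grasp [0.3353 0.2782 0.1179]
turn [ 0.0014 -0.006  -0.    ] shift [ 0.0003  0.0003 -0.0799] rows>= 1.9  q7 -1.83 F [-0.4  0.5  0.6]
```

View pics/s7.png

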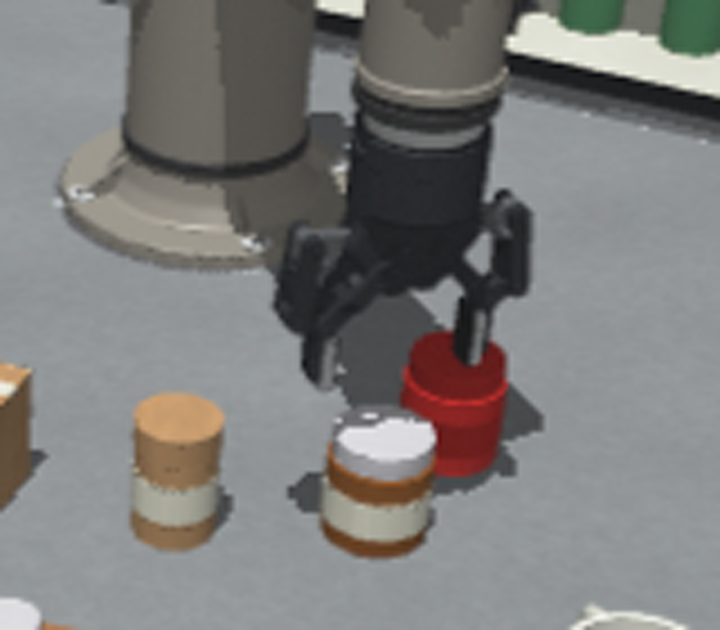

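View pics/t7.png

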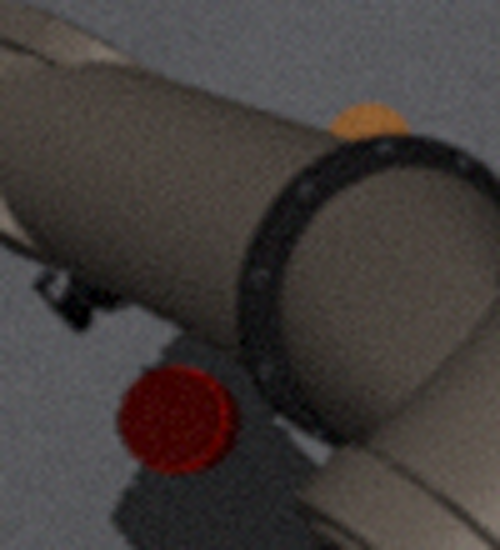

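```bash
python3 - <<'E'
from h import *
s=Cam("side")
for z in (.1,.105,.112): print(z,s.proj([.3353,.2782,z]))
a=np.radians(-41.6)
for r in(-.0425,.0425,.057,-.057): print(r,s.proj([.3353+r*np.cos(a),.2782+r*np.sin(a),.105]))
E
```

```text
0.1 [[426.28013846 196.00483774]]
0.105 [[426.47816931 194.41543471]]
0.112 [[426.75689707 192.17835509]]
-0.0425 [[441.19912987 191.86743336]]
0.0425 [[411.54119683 197.00082484]]
0.057 [[406.39478111 197.89160055]]
-0.057 [[446.17298868 191.00652493]]
```

Finger positions match the model. I'll descend on the wide jar, with squeeze at 60.

>>> drive_tool(plan=[[0,0,0,0,0,-0.02,0.085],[0,0,0,0,0,-0.04,0.085],[0,0,0,0,0,-0.06,0.085],[0,0,0,0,0,-0.073,0.085],[0,0,0,0,0,-0.078,0.085],[0,0,0,0,0,-0.078,0.085]])

```text
time: 8.95
position: [0.3367, 0.2786, 0.1952]
orientation: [2.935, -1.116, -0.006]
wrist_force: [0.2, 0.6, 0.5]
gripper_width: 0.0851
```

>>> drive_tool(plan=[[0,0,0,0,0,0,0.05],[0,0,0,0,0,0,0.05],[0,0,0,0,0,0,0.05],[0,0,0,0,0,0,0.05],[0,0,0,0,0,0,0.05],[0,0,0,0,0,0,0.05]], squeeze=60)

```text
time: 9.45
position: [0.337, 0.2789, 0.1967]
orientation: [-2.937, 1.116, 0.003]
wrist_force: [-1.5, -1.3, 6.7]
gripper_width: 0.0622
```

```bash
python3 nav.py 0.3365 0.2787 0.038
```

```text
t 9.45 tcp [0.337  0.2789 0.1967] jaw deg -41.6 tilt 0.12 w 0.0622 grasp [0.3367 0.279  0.0417]
turn [-0.0008 -0.0019 -0.    ] shift [-0.0005 -0.0002 -0.0037] rows>= 0.1  q7 -1.97 F [-1.5 -1.3  6.7]
```

>>> drive_tool(plan=[[0,0,0,0,0,0.01,0.05],[0,0,0,0,0,0.03,0.05],[0,0,0,0,0,0.06,0.05],[0,0,0,0,0,0.09,0.05],[0,0,0,0,0,0.12,0.05],[0,0,0.05,0.01,-0.007,0.14,0.05],[0,0,0.15,0.03,-0.02,0.15,0.05],[0,0,0.25,0.055,-0.037,0.15,0.05],[0,0,0.35,0.08,-0.053,0.15,0.05],[0,0,0.45,0.105,-0.07,0.15,0.05]])

```text
time: 10.28
position: [0.442, 0.2077, 0.3468]
orientation: [3.111, -0.424, -0.003]
wrist_force: [-0.4, 0.9, -2.8]
gripper_width: 0.0624
```

>>> drive_tool(plan=[[0,0,0.08,0.025,-0.017,0,0.05],[0,0,0.16,0.05,-0.034,0,0.05],[0,0,0.24,0.08,-0.054,0,0.05],[0,0,0.32,0.11,-0.073,0,0.05],[0,0,0.4,0.14,-0.093,0,0.05],[0,0,0.48,0.163,-0.109,0,0.05],[0,0,0.522,0.175,-0.117,-0.01,0.05],[0,0,0.522,0.1782,-0.119,-0.03,0.05],[0,0,0.522,0.1782,-0.119,-0.06,0.05],[0,0,0.522,0.1782,-0.119,-0.08,0.05]])

```text
time: 11.12
position: [0.6194, 0.0883, 0.2643]
orientation: [3.115, 0.382, -0.006]
wrist_force: [-1.7, 0.0, -3.2]
gripper_width: 0.0622
```

```bash
python3 nav.py 0.6202 0.0899 0.0495 14;python3 - <<'E'
from h import *
t=Cam("top");s=Cam("side"); save("s8",s.im,(260,150,420,310),3.5)
E
```

```text
t 11.12 tcp [0.6194 0.0883 0.2643] jaw deg 14.0 tilt 0.28 w 0.0622 grasp [0.6188 0.0878 0.1093]
turn [ 0.0036 -0.0033  0.0001] shift [ 0.0008  0.0016 -0.0598] rows>= 1.4  q7 -0.35 F [-1.7  0.  -3.2]
```

View pics/s8.png

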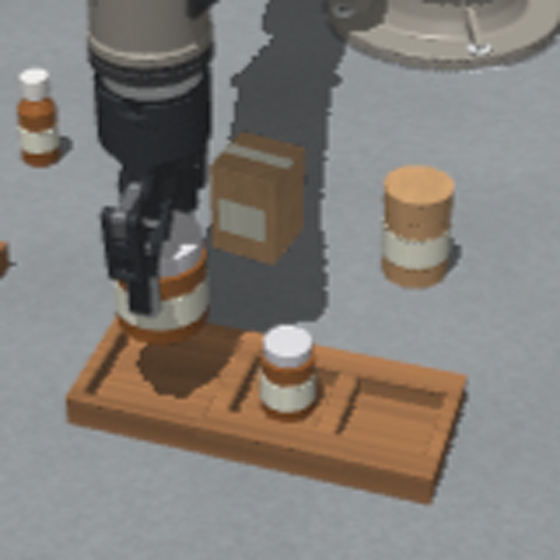

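>>> drive_tool(plan=[[0,0,0,0,0,0,0.05],[0,0,0,0,0,-0.02,0.05],[0,0,0,0,0,-0.038,0.05],[0,0,0,0,0,-0.05,0.05],[0,0,0,0,0,-0.054,0.05],[0,0,0,0,0,-0.055,0.05],[0,0,0,0,0,-0.055,0.05]])

```text
time: 11.8
position: [0.6201, 0.0898, 0.2113]
orientation: [3.115, 0.385, -0.002]
wrist_force: [0.0, 0.9, -2.1]
gripper_width: 0.0621
```

```bash
python3 nav.py 0.6202 0.0899 0.0495 14;python3 - <<'E'
from h import *
t=Cam("top");s=Cam("side"); save("s9",s.im,(270,180,410,300),4.5)
E
```

```text
t 11.80 tcp [0.6201 0.0898 0.2113] jaw deg 14.1 tilt 0.19 w 0.0621 grasp [0.62   0.0893 0.0563]
turn [ 0.0032 -0.0007 -0.0015] shift [ 0.0001  0.0001 -0.0068] rows>= 0.2  q7 -0.39 F [ 0.   0.9 -2.1]
```

View pics/s9.png

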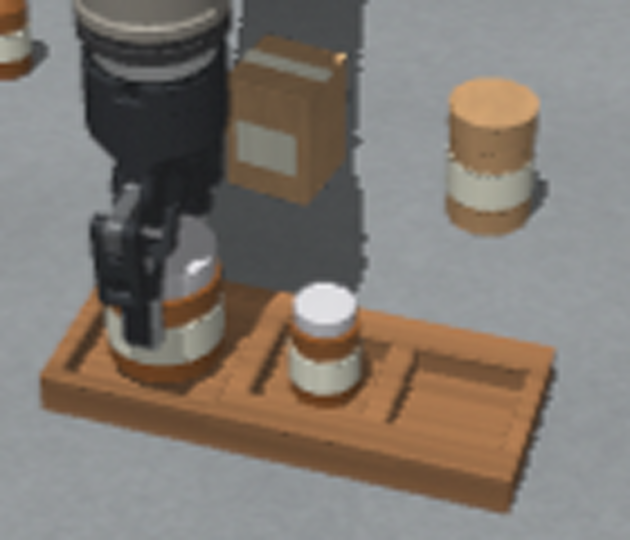

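>>> drive_tool(plan=[[0,0,0,0,0,-0.003,0.05],[0,0,0,0,0,-0.005,0.05],[0,0,0,0,0,-0.0065,0.05],[0,0,0,0,0,-0.0068,0.05],[0,0,0,0,0,-0.0068,0.05]])

```text
time: 12.32
position: [0.6199, 0.0896, 0.2048]
orientation: [3.114, 0.384, -0.003]
wrist_force: [-3.7, -1.6, 9.3]
gripper_width: 0.0623
```

>>> drive_tool(plan=[[0,0,0,0,0,0,0.07],[0,0,0,0,0,0,0.08],[0,0,0,0,0,0,0.085],[0,0,0,0,0,0,0.085],[0,0,0,0,0,0.02,0.085],[0,0,0,0,0,0.05,0.085],[0,0,0,0,0,0.09,0.085],[0,0,0,-0.01,-0.007,0.13,0.07],[0,0,0,-0.04,-0.029,0.16,0.065],[0,0,0,-0.07,-0.05,0.17,0.065]])

```text
time: 13.15
position: [0.5525, 0.0424, 0.3767]
orientation: [3.116, 0.389, 0.008]
wrist_force: [0.7, -0.9, -0.1]
gripper_width: 0.0648
```

```bash
python3 nav.py 0.4214 -0.0514 0.20 14;python3 - <<'E'
from h import *
t=Cam("top");s=Cam("side"); save("s10",s.im,(260,150,420,310),3.5)
E
```

```text
t 13.15 tcp [0.5525 0.0424 0.3767] jaw deg 14.2 tilt 0.30 w 0.0648 grasp [0.5533 0.0422 0.2217]
turn [ 0.0013  0.0051 -0.0038] shift [-0.1311 -0.0938 -0.0217] rows>= 3.9  q7 -0.19 F [ 0.7 -0.9 -0.1]
```

View pics/s10.png

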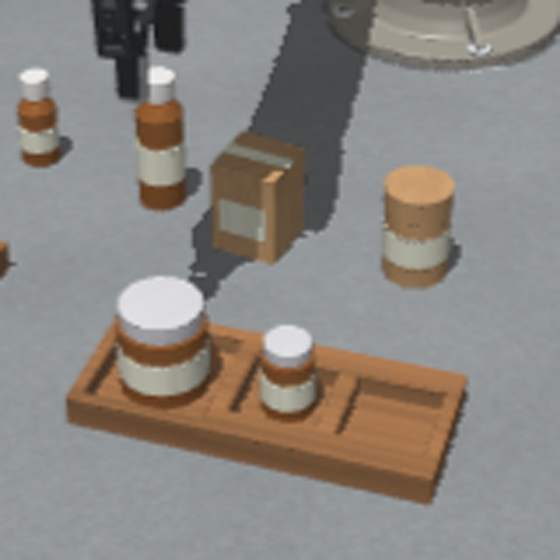

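>>> drive_tool(plan=[[0,0,0,-0.025,-0.018,0,0.065],[0,0,0,-0.055,-0.039,0,0.065],[0,0,0,-0.085,-0.06,0,0.065],[0,0,0,-0.11,-0.078,0,0.065],[0,0,0,-0.124,-0.088,0,0.065],[0,0,0,-0.1288,-0.0913,-0.01,0.065],[0,0,0,-0.1288,-0.0913,-0.02,0.065],[0,0,0,-0.1288,-0.0913,-0.02,0.065],[0,0,0,-0.1288,-0.0913,-0.02,0.065]])

```text
time: 14.0
position: [0.423, -0.05, 0.3522]
orientation: [3.116, 0.387, -0.005]
wrist_force: [-0.2, 0.2, 1.1]
gripper_width: 0.0651
```

```bash
python3 nav.py 0.4214 -0.0514 0.072 14;python3 - <<'E'
from h import *
t=Cam("top");s=Cam("side"); save("s11",s.im,(240,80,400,240),3.5)
E
```

```text
t 14.00 tcp [ 0.423  -0.05    0.3522] jaw deg 14.2 tilt 0.23 w 0.0651 grasp [ 0.4225 -0.0504  0.1972]
turn [ 0.0025 -0.0031 -0.0026] shift [-0.0016 -0.0014 -0.1252] rows>= 3.0  q7 0.06 F [-0.2  0.2  1.1]
```

View pics/s11.png

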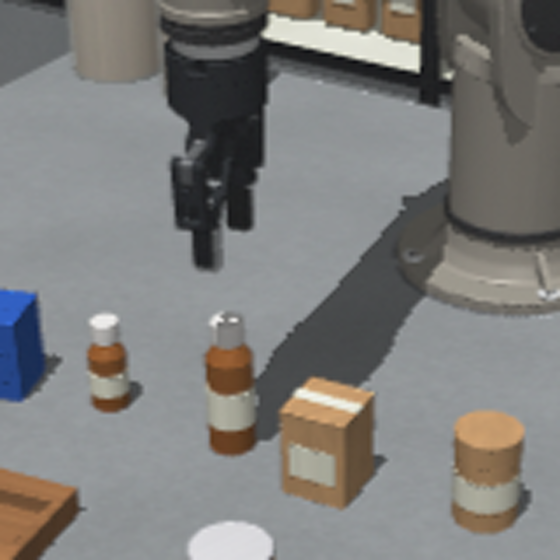

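>>> drive_tool(plan=[[0,0,0,-0.001,-0.001,-0.02,0.065],[0,0,0,-0.001,-0.001,-0.04,0.065],[0,0,0,-0.001,-0.001,-0.06,0.065],[0,0,0,-0.001,-0.001,-0.075,0.065],[0,0,0,-0.001,-0.001,-0.08,0.065],[0,0,0,-0.001,-0.001,-0.08,0.065]])

```text
time: 14.6
position: [0.4217, -0.0511, 0.272]
orientation: [3.116, 0.387, -0.007]
wrist_force: [0.5, 0.3, 0.0]
gripper_width: 0.0651
```

```bash
python3 nav.py 0.4214 -0.0514 0.072 14;python3 - <<'E'
from h import *
t=Cam("top");s=Cam("side"); save("s12",s.im,(260,130,360,230),5)
E
```

```text
t 14.60 tcp [ 0.4217 -0.0511  0.272 ] jaw deg 14.1 tilt 0.27 w 0.0651 grasp [ 0.421  -0.0515  0.117 ]
turn [ 0.0027 -0.004  -0.0025] shift [-0.0003 -0.0003 -0.045 ] rows>= 1.1  q7 -0.08 F [0.5 0.3 0. ]
```

View pics/s12.png

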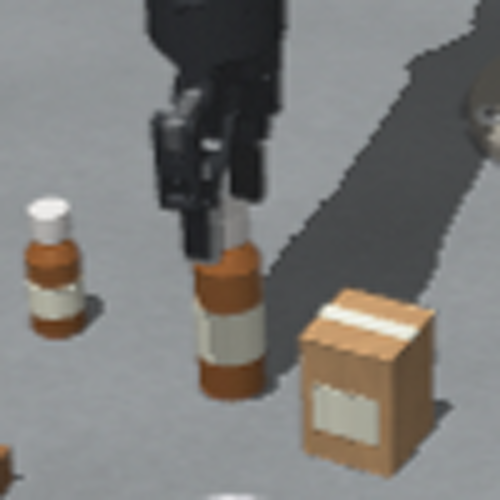

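>>> drive_tool(plan=[[0,0,0,0,0,-0.02,0.065],[0,0,0,0,0,-0.037,0.065],[0,0,0,0,0,-0.045,0.065],[0,0,0,0,0,-0.045,0.065],[0,0,0,0,0,-0.045,0.03],[0,0,0,0,0,-0.045,0.03],[0,0,0,0,0,-0.045,0.03],[0,0,0,0,0,-0.045,0.03],[0,0,0,0,0,-0.045,0.03],[0,0,0,0,0,-0.045,0.03]])

```text
time: 15.53
position: [0.4219, -0.0516, 0.229]
orientation: [3.114, 0.384, -0.001]
wrist_force: [-0.9, 0.5, 5.9]
gripper_width: 0.0386
```

```bash
python3 nav.py 0.4214 -0.0514 0.072 14
```

```text
t 15.53 tcp [ 0.4219 -0.0516  0.229 ] jaw deg 14.1 tilt 0.25 w 0.0386 grasp [ 0.4219 -0.0523  0.074 ]
turn [ 0.0044 -0.0004 -0.0012] shift [-0.0005  0.0002 -0.002 ] rows>= 0.0  q7 -0.17 F [-0.9  0.5  5.9]
```

>>> drive_tool(plan=[[0,0,0,0,0,0.01,0.03],[0,0,0,0,0,0.03,0.03],[0,0,0,0,0,0.06,0.03],[0,0,0,0,0,0.09,0.03],[0,0,0,0,0,0.12,0.03],[0,0,0,0,0,0.14,0.03],[0,0,0,0,0,0.15,0.03],[0,0,0,0,0,0.15,0.03]])

```text
time: 16.2
position: [0.422, -0.0514, 0.3802]
orientation: [3.113, 0.384, 0.003]
wrist_force: [0.1, -0.7, -1.9]
gripper_width: 0.0387
```

```bash
python3 nav.py 0.5798 0.2499 0.20 14;python3 - <<'E'
from h import *
t=Cam("top");s=Cam("side"); save("s13",s.im,(240,80,400,240),3.5)
E
```

```text
t 16.20 tcp [ 0.422  -0.0514  0.3802] jaw deg 14.1 tilt 0.33 w 0.0387 grasp [ 0.4224 -0.0523  0.2252]
turn [ 0.0052  0.0026 -0.0011] shift [ 0.1578  0.3013 -0.0252] rows>= 8.2  q7 0.10 F [ 0.1 -0.7 -1.9]
```

View pics/s13.png

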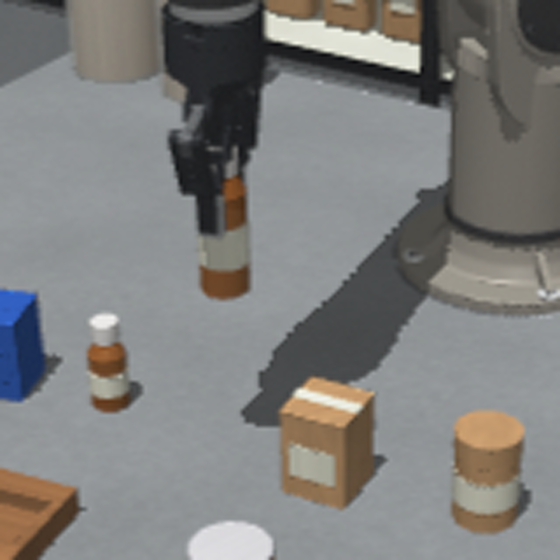

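>>> drive_tool(plan=[[0,0,0,0.006,0.012,0,0.03],[0,0,0,0.018,0.034,0,0.03],[0,0,0,0.035,0.067,0,0.03],[0,0,0,0.053,0.101,0,0.03],[0,0,0,0.071,0.135,0,0.03],[0,0,0,0.089,0.17,0,0.03],[0,0,0,0.107,0.204,0,0.03],[0,0,0,0.125,0.238,0,0.03],[0,0,0,0.14,0.267,0,0.03],[0,0,0,0.15,0.286,0,0.03]])

```text
time: 17.13
position: [0.5716, 0.2379, 0.3749]
orientation: [3.115, 0.39, -0.01]
wrist_force: [-0.1, -0.0, -1.8]
gripper_width: 0.0381
```

>>> drive_tool(plan=[[0,0,0,0.006,0.011,0,0.03],[0,0,0,0.0078,0.0153,-0.01,0.03],[0,0,0,0.0078,0.0153,-0.035,0.03],[0,0,0,0.0078,0.0153,-0.065,0.03],[0,0,0,0.0078,0.0153,-0.09,0.03],[0,0,0,0.0078,0.0153,-0.105,0.03],[0,0,0,0.0078,0.0153,-0.11,0.03],[0,0,0,0.0078,0.0153,-0.11,0.03]])

```text
time: 17.8
position: [0.5788, 0.2485, 0.266]
orientation: [3.113, 0.384, -0.009]
wrist_force: [0.7, -0.5, -1.4]
gripper_width: 0.0385
```

```bash
python3 nav.py 0.5798 0.2499 0.081 14;python3 - <<'E'
from h import *
t=Cam("top");s=Cam("side"); save("s14",s.im,(280,140,440,300),4);save("t14",t.im,(200,110,340,210),5)
E
```

```text
t 17.80 tcp [0.5788 0.2485 0.266 ] jaw deg 14.0 tilt 0.42 w 0.0385 grasp [0.578  0.2477 0.111 ]
turn [ 0.0054 -0.005  -0.0008] shift [ 0.001   0.0014 -0.03  ] rows>= 0.7  q7 -0.65 F [ 0.7 -0.5 -1.4]
```

View pics/s14.png

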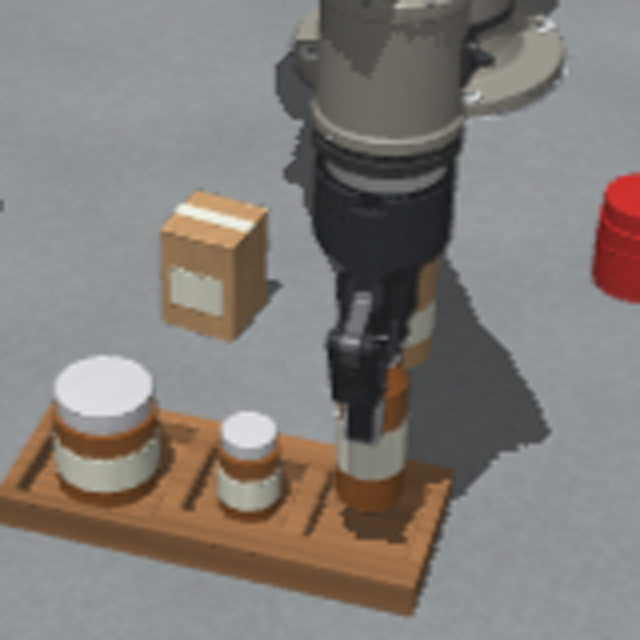

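View pics/t14.png

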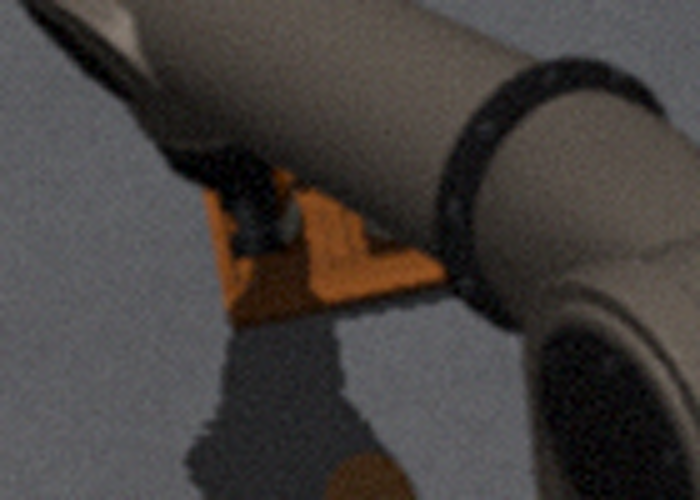

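>>> drive_tool(plan=[[0,0,0,0.0005,0.001,0,0.03],[0,0,0,0.0005,0.001,-0.01,0.03],[0,0,0,0.0005,0.001,-0.018,0.03],[0,0,0,0.0005,0.001,-0.023,0.03],[0,0,0,0.0005,0.001,-0.026,0.03],[0,0,0,0.0005,0.001,-0.028,0.03],[0,0,0,0.0005,0.001,-0.029,0.03],[0,0,0,0.0005,0.001,-0.029,0.03]])

```text
time: 18.57
position: [0.5798, 0.2507, 0.2385]
orientation: [3.115, 0.385, -0.004]
wrist_force: [0.8, 0.2, -1.9]
gripper_width: 0.0383
```

```bash
python3 nav.py 0.5798 0.2499 0.081 14;python3 - <<'E'
from h import *
s=Cam("side"); save("s15",s.im,(320,180,420,300),5)
E
```

```text
t 18.57 tcp [0.5798 0.2507 0.2385] jaw deg 14.1 tilt 0.25 w 0.0383 grasp [0.5794 0.2502 0.0835]
turn [ 0.0037 -0.0023 -0.0015] shift [ 0.     -0.0008 -0.0025] rows>= 0.1  q7 -0.67 F [ 0.8  0.2 -1.9]
```

View pics/s15.png

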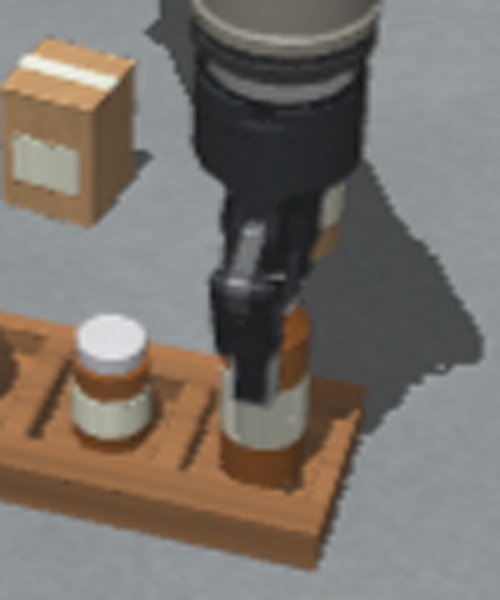

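>>> drive_tool(plan=[[0,0,0,0,-0.0005,-0.001,0.03],[0,0,0,0,-0.0005,-0.002,0.03],[0,0,0,0,-0.0005,-0.003,0.03],[0,0,0,0,-0.0005,-0.003,0.03]])

```text
time: 18.95
position: [0.5799, 0.2505, 0.2371]
orientation: [3.114, 0.385, -0.003]
wrist_force: [-2.3, -1.8, 6.4]
gripper_width: 0.0383
```

>>> drive_tool(plan=[[0,0,0,0,0,0,0.045],[0,0,0,0,0,0,0.055],[0,0,0,0,0,0,0.065],[0,0,0,0,0,0,0.065],[0,0,0,0,0,0.02,0.065],[0,0,0,0,0,0.05,0.065],[0,0,0,0,0,0.08,0.065],[0,0,0,0,0,0.11,0.065],[0,0,0,0,0,0.13,0.065],[0,0,0,0,0,0.14,0.065]])

```text
time: 19.78
position: [0.5803, 0.2508, 0.3791]
orientation: [3.116, 0.385, 0.003]
wrist_force: [1.1, 0.3, -0.3]
gripper_width: 0.0648
```

```bash
python3 nav.py 0.428 0.0475 0.21 5;python3 - <<'E'
from h import *
s=Cam("side"); save("s16",s.im,(280,160,440,300),4)
E
```

```text
t 19.78 tcp [0.5803 0.2508 0.3791] jaw deg 14.1 tilt 0.15 w 0.0648 grasp [0.5806 0.2506 0.2241]
turn [ 0.0018  0.0019 -0.1584] shift [-0.1523 -0.2033 -0.0141] rows>= 6.1  q7 -0.57 F [ 1.1  0.3 -0.3]
```

View pics/s16.png

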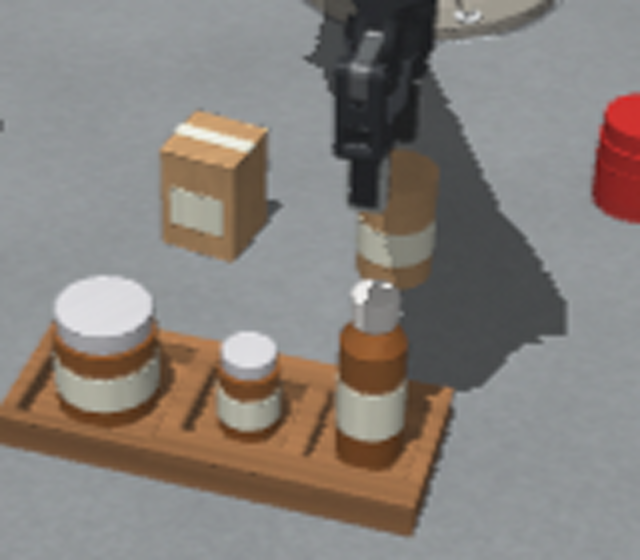

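>>> drive_tool(plan=[[0,0,0,-0.01,-0.013,0,0.085],[0,0,-0.03,-0.03,-0.04,0,0.085],[0,0,-0.06,-0.05,-0.067,0,0.085],[0,0,-0.09,-0.072,-0.096,0,0.085],[0,0,-0.12,-0.094,-0.125,0,0.085],[0,0,-0.158,-0.116,-0.155,0,0.085],[0,0,-0.158,-0.136,-0.182,0,0.085],[0,0,-0.158,-0.148,-0.198,-0.02,0.085],[0,0,-0.158,-0.152,-0.203,-0.05,0.085],[0,0,-0.158,-0.152,-0.203,-0.07,0.085]])

```text
time: 20.67
position: [0.4256, 0.0445, 0.3032]
orientation: [3.134, 0.132, -0.009]
wrist_force: [-0.5, -0.4, 0.1]
gripper_width: 0.0848
```

>>> drive_tool(plan=[[0,0,0,0,0,-0.01,0.085],[0,0,0,0,0,-0.02,0.085],[0,0,0,0,0,-0.02,0.085],[0,0,0,0,0,-0.02,0.085]])

```text
time: 21.0
position: [0.4281, 0.0477, 0.2857]
orientation: [3.136, 0.139, -0.005]
wrist_force: [0.1, 0.4, 0.7]
gripper_width: 0.0855
```

```bash
python3 nav.py 0.428 0.0475 0.045 5;python3 - <<'E'
from h import *
s=Cam("side"); save("s17",s.im,(280,110,400,250),4)
E
```

```text
t 21.00 tcp [0.4281 0.0477 0.2857] jaw deg 5.1 tilt 0.24 w 0.0855 grasp [0.4276 0.0473 0.1307]
turn [ 0.0027 -0.0032 -0.0015] shift [-0.0001 -0.0002 -0.0857] rows>= 2.1  q7 -0.47 F [0.1 0.4 0.7]
```

View pics/s17.png

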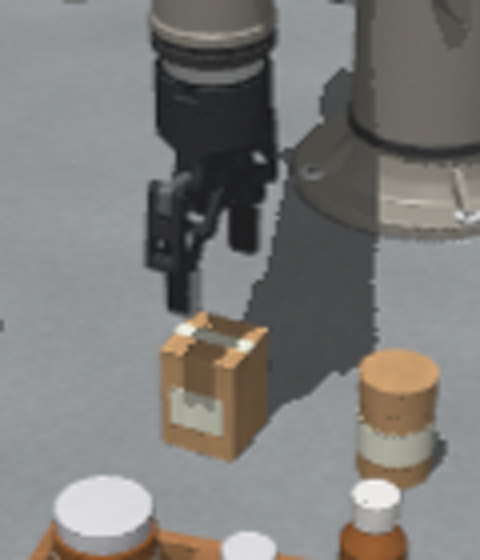

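>>> drive_tool(plan=[[0,0,0,0,0,-0.02,0.085],[0,0,0,0,0,-0.04,0.085],[0,0,0,0,0,-0.06,0.085],[0,0,0,0,0,-0.078,0.085],[0,0,0,0,0,-0.085,0.085],[0,0,0,0,0,-0.085,0.085]])

```text
time: 21.55
position: [0.4278, 0.0474, 0.2003]
orientation: [3.135, 0.139, -0.006]
wrist_force: [0.0, -0.8, 0.8]
gripper_width: 0.0848
```

>>> drive_tool(plan=[[0,0,0,0,0,0,0.045],[0,0,0,0,0,0,0.045],[0,0,0,0,0,0,0.045],[0,0,0,0,0,0,0.045],[0,0,0,0,0,0,0.045],[0,0,0,0,0,0,0.045]], squeeze=45)

```text
time: 22.05
position: [0.4285, 0.0474, 0.202]
orientation: [3.135, 0.137, -0.0]
wrist_force: [-1.3, -0.6, 8.1]
gripper_width: 0.0557
```

```bash
python3 nav.py 0.428 0.0475 0.045 5
```

```text
t 22.05 tcp [0.4285 0.0474 0.202 ] jaw deg 5.0 tilt 0.18 w 0.0557 grasp [0.4285 0.0469 0.047 ]
turn [ 0.0032 -0.     -0.0003] shift [-0.0005  0.0001 -0.002 ] rows>= 0.0  q7 -0.64 F [-1.3 -0.6  8.1]
```

>>> drive_tool(plan=[[0,0,0,0,0,0.01,0.045],[0,0,0,0,0,0.03,0.045],[0,0,0,0,0,0.06,0.045],[0,0,0,0,0,0.09,0.045],[0,0,0,0,0,0.11,0.045],[0,0,0,0.006,-0.008,0.12,0.045],[0,0,0.02,0.02,-0.025,0.12,0.045],[0,0,0.04,0.04,-0.05,0.12,0.045],[0,0,0.07,0.06,-0.075,0.12,0.045],[0,0,0.07,0.08,-0.1,0.12,0.045]])

```text
time: 22.88
position: [0.5081, -0.054, 0.322]
orientation: [3.128, 0.251, -0.003]
wrist_force: [0.0, 0.9, -0.9]
gripper_width: 0.0555
```

>>> drive_tool(plan=[[0,0,0,0.02,-0.026,0,0.045],[0,0,0,0.041,-0.052,0,0.045],[0,0,0,0.062,-0.078,0,0.045],[0,0,0,0.083,-0.104,0,0.045],[0,0,0,0.104,-0.13,0,0.045],[0,0,0,0.12,-0.151,0,0.045],[0,0,0,0.1278,-0.161,-0.01,0.045],[0,0,0,0.1278,-0.1613,-0.03,0.045],[0,0,0,0.1278,-0.1613,-0.05,0.045],[0,0,0,0.1278,-0.1613,-0.06,0.045]])

```text
time: 23.72
position: [0.6345, -0.2146, 0.2591]
orientation: [3.13, 0.246, -0.009]
wrist_force: [-0.5, 0.1, -1.4]
gripper_width: 0.0557
```

```bash
python3 nav.py 0.6358 -0.2138 0.0545 9;python3 - <<'E'
from h import *
s=Cam("side"); save("s18",s.im,(160,120,320,260),4)
E
```

```text
t 23.72 tcp [ 0.6345 -0.2146  0.2591] jaw deg 9.0 tilt 0.32 w 0.0557 grasp [ 0.6337 -0.2149  0.1041]
turn [ 0.002  -0.0053 -0.0001] shift [ 0.0013  0.0008 -0.0496] rows>= 1.2  q7 0.06 F [-0.5  0.1 -1.4]
```

View pics/s18.png

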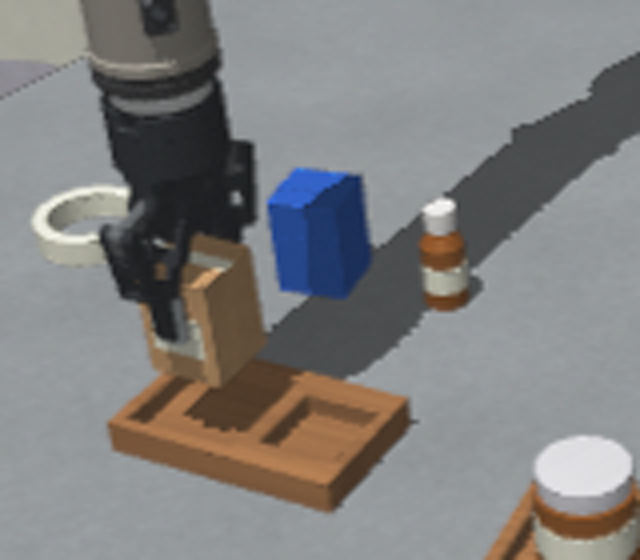

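>>> drive_tool(plan=[[0,0,0,0,0,0,0.045],[0,0,0,0,0,-0.015,0.045],[0,0,0,0,0,-0.03,0.045],[0,0,0,0,0,-0.037,0.045],[0,0,0,0,0,-0.04,0.045],[0,0,0,0,0,-0.042,0.045],[0,0,0,0,0,-0.042,0.045]])

```text
time: 24.35
position: [0.6356, -0.214, 0.2184]
orientation: [3.129, 0.248, -0.005]
wrist_force: [-0.7, 0.7, -1.9]
gripper_width: 0.0554
```

```bash
python3 nav.py 0.6358 -0.2138 0.0545 9;python3 - <<'E'
from h import *
s=Cam("side"); save("s19",s.im,(180,160,280,260),6)
E
```

```text
t 24.35 tcp [ 0.6356 -0.214   0.2184] jaw deg 9.0 tilt 0.24 w 0.0554 grasp [ 0.6352 -0.2145  0.0634]
turn [ 0.0032 -0.0028 -0.0008] shift [ 0.0002  0.0002 -0.0089] rows>= 0.2  q7 0.04 F [-0.7  0.7 -1.9]
```

View pics/s19.png

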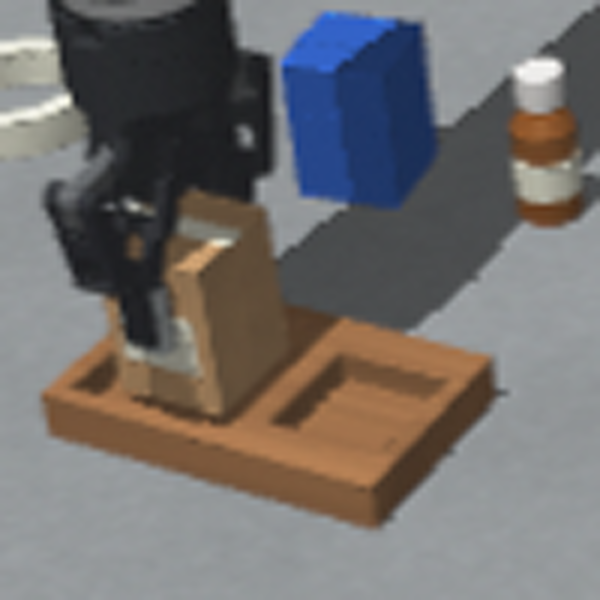

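>>> drive_tool(plan=[[0,0,0,0,0,-0.002,0.045],[0,0,0,0,0,-0.004,0.045],[0,0,0,0,0,-0.006,0.045],[0,0,0,0,0,-0.007,0.045],[0,0,0,0,0,-0.007,0.045]])

```text
time: 24.82
position: [0.6355, -0.2141, 0.2115]
orientation: [3.129, 0.247, -0.005]
wrist_force: [0.3, 0.1, -1.1]
gripper_width: 0.0551
```

>>> drive_tool(plan=[[0,0,0,0,0,-0.001,0.045],[0,0,0,0,0,-0.002,0.045],[0,0,0,0,0,-0.003,0.045],[0,0,0,0,0,-0.003,0.045]])

```text
time: 25.15
position: [0.6357, -0.214, 0.2102]
orientation: [3.128, 0.247, -0.004]
wrist_force: [-4.4, 0.7, 8.5]
gripper_width: 0.0553
```

```bash
python3 - <<'E'
from h import *
s=Cam("side"); save("s20",s.im,(180,160,280,260),6)
E
```

```text
(no output)
```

View pics/s20.png

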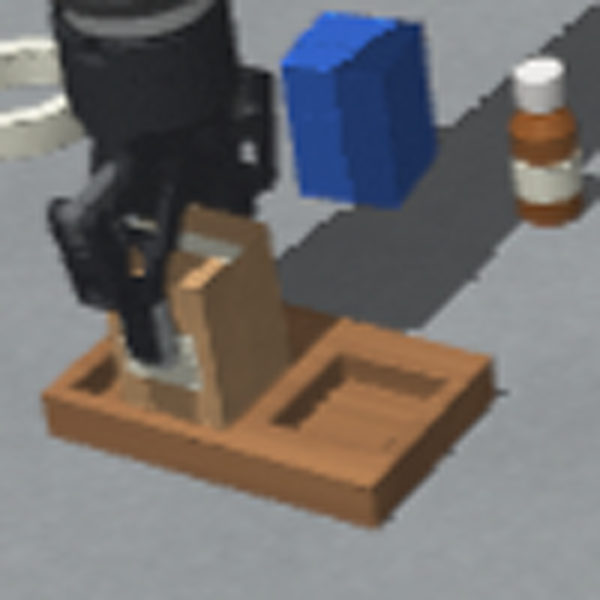

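>>> drive_tool(plan=[[0,0,0,0,0,0,0.06],[0,0,0,0,0,0,0.07],[0,0,0,0,0,0,0.08],[0,0,0,0,0,0,0.08],[0,0,0,0,0,0.02,0.08],[0,0,0,0,0,0.05,0.08],[0,0,0,0,0,0.09,0.08],[0,0,0,-0.02,0.004,0.11,0.07],[0,0,0,-0.05,0.009,0.12,0.06],[0,0,0,-0.085,0.015,0.12,0.06]])

```text
time: 26.03
position: [0.5517, -0.1987, 0.3317]
orientation: [3.127, 0.248, 0.006]
wrist_force: [-0.1, -0.4, 0.8]
gripper_width: 0.0598
```

```bash
python3 nav.py 0.4262 -0.1782 0.16 9;python3 - <<'E'
from h import *
s=Cam("side"); save("s21",s.im,(180,160,320,280),5)
E
```

```text
t 26.03 tcp [ 0.5517 -0.1987  0.3317] jaw deg 9.1 tilt 0.35 w 0.0598 grasp [ 0.5523 -0.1994  0.1767]
turn [ 0.0046  0.004  -0.001 ] shift [-0.1255  0.0205 -0.0167] rows>= 3.1  q7 0.11 F [-0.1 -0.4  0.8]
```

View pics/s21.png

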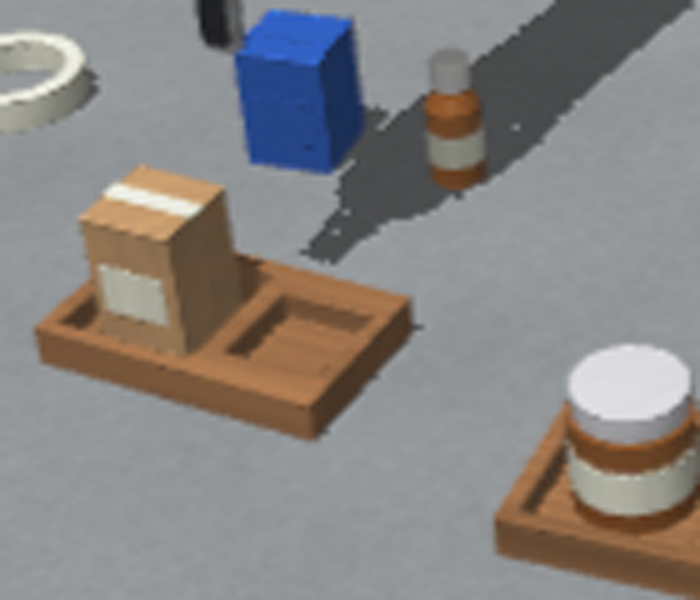

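>>> drive_tool(plan=[[0,0,0,-0.035,0.006,0,0.06],[0,0,0,-0.068,0.011,0,0.06],[0,0,0,-0.098,0.016,0,0.06],[0,0,0,-0.117,0.0195,0,0.06],[0,0,0,-0.1246,0.0206,-0.015,0.06],[0,0,0,-0.1246,0.0206,-0.035,0.06],[0,0,0,-0.1246,0.0206,-0.045,0.06],[0,0,0,-0.1246,0.0206,-0.045,0.06],[0,0,0,-0.1246,0.0206,-0.045,0.06]])

```text
time: 26.83
position: [0.4264, -0.1784, 0.2835]
orientation: [3.13, 0.248, -0.005]
wrist_force: [-0.8, 0.5, 0.8]
gripper_width: 0.0599
```

```bash
python3 nav.py 0.4262 -0.1782 0.039 9;python3 - <<'E'
from h import *
s=Cam("side"); save("s22",s.im,(220,110,320,210),6)
E
```

```text
t 26.83 tcp [ 0.4264 -0.1784  0.2835] jaw deg 9.1 tilt 0.23 w 0.0599 grasp [ 0.4259 -0.1788  0.1285]
turn [ 0.0025 -0.0032 -0.0012] shift [-0.0002  0.0002 -0.0895] rows>= 2.1  q7 0.12 F [-0.8  0.5  0.8]
```

View pics/s22.png

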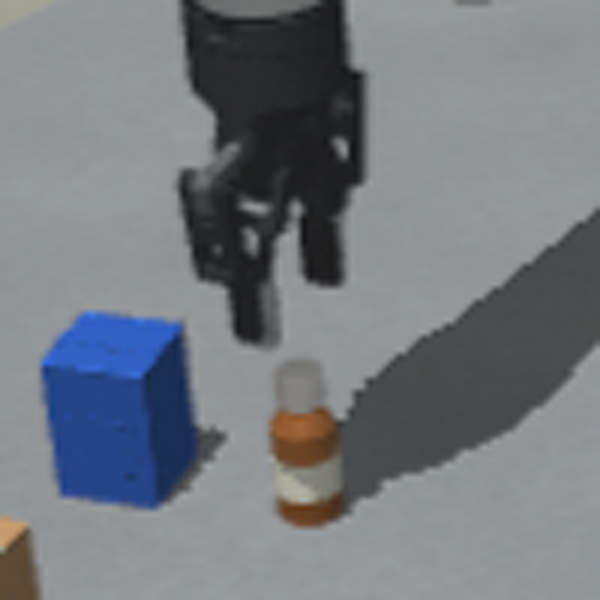

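>>> drive_tool(plan=[[0,0,0,0,0,-0.02,0.06],[0,0,0,0,0,-0.04,0.06],[0,0,0,0,0,-0.06,0.06],[0,0,0,0,0,-0.08,0.06],[0,0,0,0,0,-0.09,0.06],[0,0,0,0,0,-0.09,0.06]])

```text
time: 27.38
position: [0.426, -0.1783, 0.1926]
orientation: [3.13, 0.248, -0.007]
wrist_force: [-0.5, 0.3, 0.6]
gripper_width: 0.0602
```

>>> drive_tool(plan=[[0,0,0,0,0,0,0.02],[0,0,0,0,0,0,0.02],[0,0,0,0,0,0,0.02],[0,0,0,0,0,0,0.02],[0,0,0,0,0,0,0.02],[0,0,0,0,0,0,0.02]], squeeze=40)

```text
time: 27.88
position: [0.4266, -0.1786, 0.195]
orientation: [3.127, 0.247, -0.001]
wrist_force: [-0.6, 1.0, 7.0]
gripper_width: 0.033
```

```bash
python3 nav.py 0.4262 -0.1782 0.038 9
```

```text
t 27.88 tcp [ 0.4266 -0.1786  0.195 ] jaw deg 9.0 tilt 0.26 w 0.0330 grasp [ 0.4266 -0.1793  0.04  ]
turn [ 0.0045 -0.0002 -0.0006] shift [-0.0004  0.0004 -0.002 ] rows>= 0.1  q7 -0.04 F [-0.6  1.   7. ]
```

>>> drive_tool(plan=[[0,0,0,0,0,0.01,0.02],[0,0,0,0,0,0.03,0.02],[0,0,0,0,0,0.06,0.02],[0,0,0,0,0,0.09,0.02],[0,0,0,0.015,0.004,0.105,0.02],[0,0,0,0.045,0.011,0.11,0.02],[0,0,0,0.08,0.02,0.11,0.02],[0,0,0,0.115,0.029,0.11,0.02],[0,0,0,0.15,0.037,0.11,0.02],[0,0,0,0.18,0.0445,0.11,0.02]])

```text
time: 28.72
position: [0.6078, -0.1335, 0.305]
orientation: [3.129, 0.247, -0.002]
wrist_force: [-0.3, -0.4, -0.7]
gripper_width: 0.0328
```

>>> drive_tool(plan=[[0,0,0,0.0145,0.0035,0,0.02],[0,0,0,0.0163,0.0039,-0.01,0.02],[0,0,0,0.0163,0.0039,-0.03,0.02],[0,0,0,0.0163,0.0039,-0.06,0.02],[0,0,0,0.0163,0.0039,-0.08,0.02],[0,0,0,0.0163,0.0039,-0.087,0.02],[0,0,0,0.0163,0.0039,-0.09,0.02],[0,0,0,0.0163,0.0039,-0.09,0.02]])

```text
time: 29.38
position: [0.6219, -0.1304, 0.2139]
orientation: [3.129, 0.247, -0.005]
wrist_force: [-0.5, 0.6, -1.9]
gripper_width: 0.0328
```

```bash
python3 nav.py 0.6225 -0.1298 0.0475 9;python3 - <<'E'
from h import *
s=Cam("side"); save("s23",s.im,(180,140,300,260),5)
E
```

```text
t 29.38 tcp [ 0.6219 -0.1304  0.2139] jaw deg 9.0 tilt 0.26 w 0.0328 grasp [ 0.6214 -0.1309  0.0589]
turn [ 0.0033 -0.003  -0.0004] shift [ 0.0006  0.0006 -0.0114] rows>= 0.3  q7 -0.12 F [-0.5  0.6 -1.9]
```

View pics/s23.png

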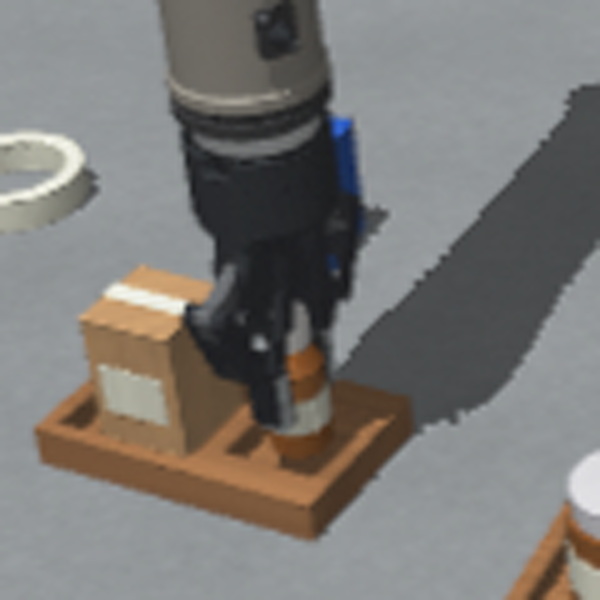

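>>> drive_tool(plan=[[0,0,0,0,0,-0.003,0.02],[0,0,0,0,0,-0.006,0.02],[0,0,0,0,0,-0.0085,0.02],[0,0,0,0,0,-0.01,0.02],[0,0,0,0,0,-0.011,0.02],[0,0,0,0,0,-0.011,0.02]])

```text
time: 29.93
position: [0.6223, -0.1301, 0.2031]
orientation: [3.128, 0.247, -0.004]
wrist_force: [-2.5, 0.3, 3.5]
gripper_width: 0.0327
```

>>> drive_tool(plan=[[0,0,0,0,0,0,0.04],[0,0,0,0,0,0,0.05],[0,0,0,0,0,0,0.06],[0,0,0,0,0,0,0.06],[0,0,0,0,0,0.02,0.06],[0,0,0,0,0,0.05,0.06],[0,0,0,0,0,0.09,0.06],[0,0,0,0,0,0.13,0.06],[0,0,0,-0.01,-0.03,0.16,0.06],[0,0,0,-0.02,-0.065,0.19,0.06]])

```text
time: 30.77
position: [0.6044, -0.1871, 0.391]
orientation: [3.128, 0.257, 0.001]
wrist_force: [0.9, -0.9, -0.2]
gripper_width: 0.0604
```

>>> drive_tool(plan=[[0,0,-0.05,-0.02,-0.035,0.01,0.06],[0,0,-0.1,-0.04,-0.07,0.01,0.06],[0,0,-0.15,-0.06,-0.105,0.01,0.06],[0,0,-0.2,-0.08,-0.14,0.01,0.06],[0,0,-0.25,-0.1,-0.175,0.01,0.06],[0,0,-0.3,-0.12,-0.21,0.01,0.06],[0,0,-0.35,-0.14,-0.245,0.01,0.06],[0,0,-0.4,-0.16,-0.28,0.01,0.06],[0,0,-0.4,-0.18,-0.315,0.01,0.06],[0,0,-0.4,-0.2,-0.35,0.01,0.06]])

```text
time: 31.6
position: [0.4027, -0.5411, 0.3982]
orientation: [3.116, -0.379, -0.005]
wrist_force: [1.4, -1.5, 0.8]
gripper_width: 0.0597
```

>>> drive_tool(plan=[[0,0,0,-0.02,-0.03,0,0.06],[0,0,0,-0.04,-0.06,0,0.06],[0,0,0,-0.06,-0.08,0,0.06],[0,0,0,-0.06,-0.08,0,0.06],[0,0,0,-0.06,-0.08,0,0.06]])

```text
time: 32.02
position: [0.3416, -0.6213, 0.3974]
orientation: [3.115, -0.386, -0.007]
wrist_force: [0.4, 0.6, -0.5]
gripper_width: 0.0596
```

```bash
python3 - <<'E'
from ov import *
from meas import blobs
t=Cam("top"); s=Cam("side")
a,b=np.radians(14.15),np.radians(9.0)
def W(c,a,y): return np.array(c)+y*np.array([-np.sin(a),np.cos(a)])
tg={"wide":(W((.6016,.1636),a,-.076),.072,.032,.03,a),"small":(W((.6016,.1636),a,.013),.06,.019,.017,a),"tall":(W((.6016,.1636),a,.089),.12,.02,.014,a),"short":(W((.6302,-.1782),b,.049),.084,.017,.012,b)}
C=[]
_,B=blobs(t.im,(0,0,120),(179,70,255),15)
for n,(p,h,r,rc,an) in tg.items():
    C+=[circ(p[0],p[1],.008,r),circ(p[0],p[1],h+.008,rc)]
    uv=t.proj([p[0],p[1],h+.008])[0]
    bb=min(B,key=lambda q:np.linalg.norm(q[1]-uv)); w=t.cast(bb[1],h+.008)[0,:2]-p
    print(n,"area",bb[0][4],"tray-frame error mm",np.round(1000*np.array([w@[np.cos(an),np.sin(an)],w@[-np.sin(an),np.cos(an)]]),1))
p=W((.6302,-.1782),b,-.036); C+=[rect(p[0],p[1],.088,.056,.056,b),rect(p[0],p[1],.008,.056,.056,b)]
uv=t.proj([p[0],p[1],.088])[0]; bb=min(B,key=lambda q:np.linalg.norm(q[1]-uv)); w=t.cast(bb[1],.088)[0,:2]-p
print("carton strip",bb[0],np.round(w*1000,1))
for nm,uv0,q in(("tape",(481.19,186.33),0),("mug",(176.83,185.47),0)):
    bb=min(B,key=lambda q:np.linalg.norm(q[1]-uv0)); print(nm,bb[1])
_,B=blobs(t.im,(5,100,60),(20,255,255),60)
print("tube",min(B,key=lambda q:np.linalg.norm(q[1]-(273.5,209.1)))[1])
draw(s,C,(180,140,450,300),2.95,"fs"); draw(t,C,(220,110,440,240),3.6,"ft")
save("fsfull",s.im)
E
```

```text
wide area 269 tray-frame error mm [-0.2 -2.1]
small area 80 tray-frame error mm [-1.4  1.3]
tall area 61 tray-frame error mm [-0.3  0.6]
short area 43 tray-frame error mm [-0.1  0.1]
carton strip [393 135  18   6  62] [-0.5  0.2]
tape [481.27235772 186.2398374 ]
mug [175.33802817 180.24647887]
tube [273.49186992 209.08943089]
```

View pics/fs.png

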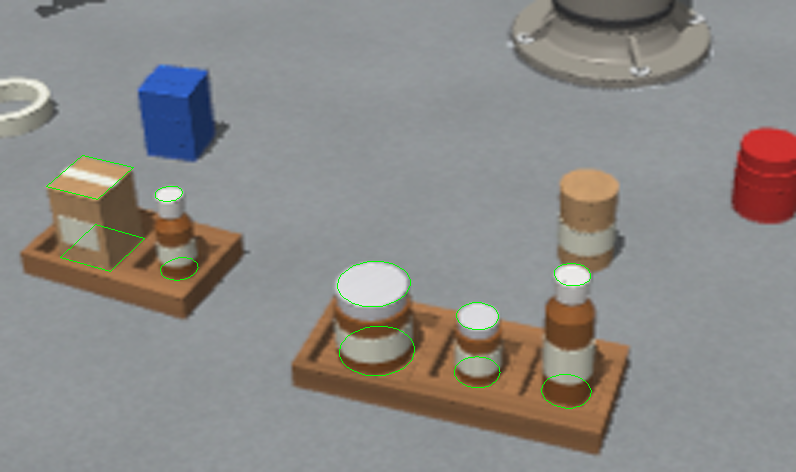

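View pics/ft.png

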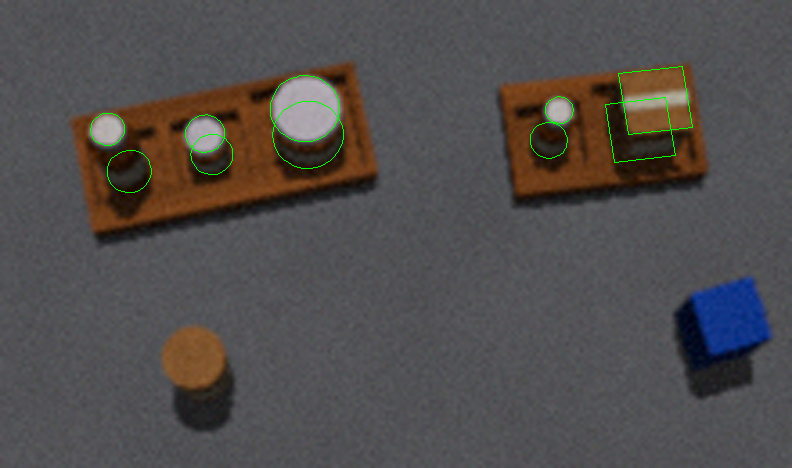

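View pics/fsfull.png

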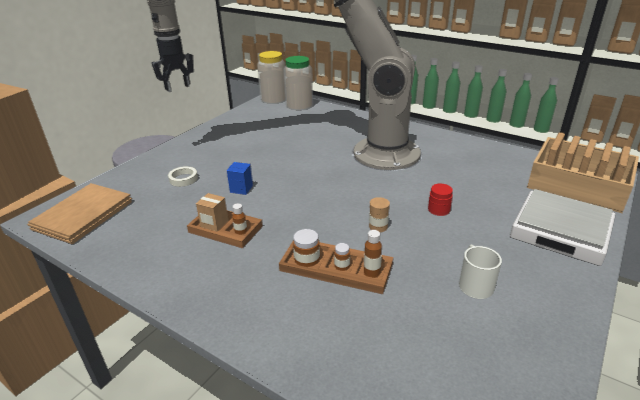

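All five goods stand inside their recesses, and their tops are within about 2 mm of the centres. The tube and tape centroids haven't moved, and the mug is at the same place in the side view, so I'm handing in.

```bash
python3 -c "
from bench import bot,ticket
print(bot.sense()['time'],ticket.close_job())"
```

```text
the job is handed in; nothing more can be done
32.1167 None
```

I placed all five goods in their recesses and handed the job in at 32.1 s of the 128 s allowed. Nothing was dropped that I could see, and I left the red jar and the blue box alone.

**Last checks:** in both camera views the goods stand upright. From the top camera the lids and caps are within about 2 mm of their recess centres along each tray axis:

| Item | x error (mm) | y error (mm) |
|---|---|---|
| Wide jar | -0.2 | -2.1 |
| Small jar | -1.4 | +1.3 |
| Tall bottle | -0.3 | +0.6 |
| Short bottle | -0.1 | +0.1 |
| Carton (its strip, world axes) | -0.5 | +0.2 |

The tube and the tape roll are where they were, to within 0.1 pixel.

**One disagreement:** the mug's centroid in the top view came out about 5 pixels off, but I had used a looser colour threshold than at the start. The side view shows the mug in the same place and the arm never went near it, so I take this as a measuring artefact.

**Carton:** it hung a few degrees tilted in the grip. It went flat when pressed onto the recess floor and stood upright after release.

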